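# Pack the drill kit away

### The job

Put the drill kit away in the tool store: lower the upright drill case into the empty canister, then close the canister with its screw cap, started properly on its thread and screwed down fully home. Push every guard sleeve that stands on the bench, foot down, over a drill in the wooden block, one to a drill and right down onto the block, and do not knock over or shift the oil bottle and the screw jar.

Things in the scene. Friction and masses are not known exactly. Their poses are not given: they have to be found in the camera images.
- canister: grey plastic canister fixed to the bench, 88 mm diameter body up to a flat shoulder 59 mm above the bench, above it a 57 mm diameter neck with the coarse outside thread (70 mm over the ridges), rim 92 mm above the bench, slightly tapered at the rim. Round bore of 49 mm diameter, open at the top, flat inner floor 6 mm above the bench. Origin: centre of the underside on the bench, z up.
- canister_in (a point): centre of the canister's inner floor, on its axis, 6 mm above the bench.
- canister_seat (a point): point on the canister's axis at the height of its shoulder (59.3 mm above the bench), where the underside of the cap's skirt rests when the cap is screwed fully home; z up. Once its thread has dropped in, the cap is turned clockwise from above, in all about 105 to 150 degrees, sinking 28.5 mm per full turn, until it rests here and turns no further.
- cap: black plastic screw cap standing skirt down on the bench: ribbed skirt of 82 mm diameter, closed top 38 mm up, and on that a straight grip bar. About 0.2 kg. Origin: centre of the skirt's underside, z up, x along the bar. Inside, three pins 120 degrees apart, 6 mm above the skirt's underside, run in the canister's three-start thread with about 2 mm of play about the neck.
- cap_bar (a point): centre of the cap's grip bar, 55 mm above the skirt's underside; the bar is 56 mm long (cap's x), 18 mm wide (y) and 34 mm tall, standing on the cap's top, which is 38 mm above the underside. Turning it with the fingers about 4 mm wider than the bar lets the cap rise and sink freely. Screwed home, this point is 55 mm above canister_seat.
- thread (a point): on the axis, where the cap's underside is when just started: 10 mm above canister_seat. Set on the neck in most yaws the cap rests 4 to 12 mm higher than this, on raised lands. Turning it clockwise (from above) there jams on a tooth. Turn it backwards (anticlockwise), up to 120 degrees, climbing up to 7 mm, until it drops to here by its weight (in some yaws at once); a stop follows soon after.
- case: drill case, a square box 24 x 24 mm and 80 mm tall standing upright on the bench, blue below, clear above. Mass about 80 g. Origin: centre of its underside, z up along its length, x and y square to its sides. It may be let go once its lower half is in the bore; it slides down to the floor and then ends below the rim.
- block: wooden block fixed to the bench, 80 mm (its x) by 230 mm (its y) by 30 mm tall, with three upright drills in a row along its y at -75, 0 and +75 mm. Origin: centre of the underside on the bench, z up.
- drill0 (a point): upright steel twist drill fixed in the wooden block: 17 mm diameter, standing 75 mm out of the block with a conical point, so its tip is 105 mm above the bench. This point lies on the drill's axis at the block's top face, 30 mm above the bench, where the sleeve's foot comes to rest.
- drill1 (a point): upright steel twist drill fixed in the wooden block: 17 mm diameter, standing 75 mm out of the block with a conical point, so its tip is 105 mm above the bench. This point lies on the drill's axis at the block's top face, 30 mm above the bench, where the sleeve's foot comes to rest.
- drill2 (a point): upright steel twist drill fixed in the wooden block: 17 mm diameter, standing 75 mm out of the block with a conical point, so its tip is 105 mm above the bench. This point lies on the drill's axis at the block's top face, 30 mm above the bench, where the sleeve's foot comes to rest.
- sleeve0: guard sleeve (one of two or three, all alike; reads None when absent from this start): white rigid plastic tube standing on its heavy steel foot on the bench, 80 mm tall, outside diameter 30 mm above a round foot of 52 mm diameter and 10 mm thickness, straight bore of 20 mm diameter open at both ends. Origin: centre of the foot's underside; z up along the bore.
- sleeve1: guard sleeve (one of two or three, all alike; reads None when absent from this start): white rigid plastic tube standing on its heavy steel foot on the bench, 80 mm tall, outside diameter 30 mm above a round foot of 52 mm diameter and 10 mm thickness, straight bore of 20 mm diameter open at both ends. Origin: centre of the foot's underside; z up along the bore.
- sleeve2: guard sleeve (one of two or three, all alike; reads None when absent from this start): white rigid plastic tube standing on its heavy steel foot on the bench, 80 mm tall, outside diameter 30 mm above a round foot of 52 mm diameter and 10 mm thickness, straight bore of 20 mm diameter open at both ends. Origin: centre of the foot's underside; z up along the bore.
- oil_bottle: bystander: white bottle with a white cap, 42 mm diameter, 85 mm tall, standing on the bench among the parts; origin at the centre of its underside.
- screw_jar: bystander: glass jar with a steel lid, 52 mm diameter, 70 mm tall, standing between and beyond the canister and the block; origin at the centre of its underside.
There are look-alikes about, which are no part of the job. Leave any red look-alike of the sleeve1 alone.

How it is judged:
By the outcome, as a careful person would: the job done as asked, in the order asked, and still so for the second after the job is handed in, with the robot touching nothing.
Of sleeve0, sleeve1, sleeve2 only 2 to 3 are there at a start; the rules pass over those that are not, and their reading is None.
At some moment in a run one of cap, sleeve0, sleeve1, sleeve2 may be knocked a few centimetres aside while the robot is not near it.
It also fails if it takes over 210 s, if anything falls off the work surface, if the arm or the gripper's body presses on something with over 40 N, if the wrist force passes 120 N, or if a joint passes its speed limit or range.

### The arm

A 6-joint arm with a two-finger parallel gripper is mounted at the origin on the work surface. World frame = base frame: x ahead of the robot, y to its left, z up, the work surface at z = 0. Lengths are in m, angles in rad, forces in N, time in s.
With the tool pointing down it reaches from about 0.25 to 0.725 m from the base axis. Payload 4 kg.
Tool frame: the origin (TCP) lies midway between the tips of the shut fingers; the grasp point (between the pads) lies 19 mm behind it; y points along the fingers, x is the direction in which the jaws open and shut, and the axes are right-handed (so a half turn about y gives the same grasp; the last joint's range is limited). The gripper opens to 85 mm and grips with 20 to 120 N. Pads are 22 mm wide; open, the fingers measure 114 mm over their backs; the gripper's body (76 mm by 85 mm) begins 54 mm behind the grasp point. The pads swing forward as they close: fully open they stand 13 mm farther back than shut.
Start: joints at [-1.136, 0.241, 0.005, 1.335, 0, 1.571], TCP at [0.211, -0.453, 0.231] pointing down, gripper open.
Joint ranges: [-2.72, 2.72], [-1.05, 1.87], [-1.09, 1.28], [-1.99, 2.15], [-1.42, 1.44], [-3.14, 3.14]. Speed limits (rad/s): [2.79, 2.79, 3.14, 3.14, 3.14, 3.14].

### API

Orientations are given as a 3x3 rotation matrix whose columns are the frame's x, y, z axes.
In Python, from station import get_obs, capture, camera_info, job_done gives the robot as it stands.
- The arm moves only by the tool jog_arm, never from a script. Its argument "deltas" is a list of rows, each an object of numbers: "x", "y", "z": the shift along the world's x, y, z in cm; "rx", "ry", "rz": the turn, a rotation vector about the world's x, y, z in rad. A call has 1 to 12 rows; each row is the pose to reach, as a shift and turn from the pose measured when the call began; what a row does not reach only later rows make up. A row lasts 1/12 s, in which the tool goes at most 41.7 mm and 7.16 degrees, less where a joint would pass 70% of its speed; a pose out of reach is approached as far as the arm can. A call with a gripper value outside its range is refused whole. "hand" is the opening, from -1 (shut) to 1 (fully open), set as the call begins (left out, the last holds). The fingers move at their own pace and stop on an object; "grip_force" is the grip in N (left out, the last holds). Time passes only in rows, so rows that repeat a pose let the fingers close. It gives the time, the measured TCP pose, the force and the opening at its end, in the units of the state.
- get_obs(): the state, without advancing time (a new reading comes with each control period).
- capture(name): name is "scene" or "top"; returns the picture (480x640x3 uint8, red, green, blue); there is no depth.
- camera_info(name): a dict with "camera_matrix" (3x3 intrinsics, pixels), "view" (4x4, takes a point from world to camera coordinates). Camera axes: x right, y down, z forward; pixel columns grow to the right and rows downward; lengths in m; the calibration is good to about 2 mm. A picture is of the moment at which its call begins. camera_info takes no time and is no camera call.
- job_done(): hands the job in, once; it reports no verdict.
The state is a dict: "clock": time; "joints": joint angles; "joint_velocities": joint speeds; "joint_efforts": joint torques, N m; "tool_pos": TCP position; "ee_rot": TCP orientation; "force": force on the tool from outside, world axes, zero at the start; "ft_torque": the same for the moment, N m; "gripper_width": finger opening in m.
Only numpy, scipy, OpenCV 4.12 (cv2) and the standard library are available. Lean on these libraries where they do the work, as an engineer would, in place of code of your own. Each camera call takes 0.05 s, during which the arm holds its last target.

## Working session

There is one attempt and no reset: what is moved stays moved. The work goes in short steps, Python scripts to look and compute and a tool call to move; the robot and the scene stay as the last step left them, time stands still between calls to the robot, and variables do not carry over. Pictures are saved under pics/ and viewed, and the job is handed in when it is done.

Besides the shell and the picture viewer there is one more tool, called after "Request:" as a command line: name --argument value ..., lists and objects as JSON in quotes. jog_arm: Moves the arm, as the interface text tells. Its arguments: {"type":"object","properties":{"deltas":{"type":"array"},"hand":{"type":"number"},"grip_force":{"type":"number"}},"required":["deltas"]}

```bash
ls; mkdir -p pics
python3 - <<'E'
from station import *
import cv2
o=get_obs();print(o)
for n in("scene","top"):
    im=capture(n);cv2.imwrite(f"pics/{n}0.png",im[:,:,::-1]);c=camera_info(n);print(n,c)
E
```

```text
pics
{'clock': 0.0, 'joints': array([-1.13599119e+00,  2.41446913e-01,  3.74259490e-03,  1.33523517e+00,
        1.94659587e-06,  1.57081274e+00]), 'joint_velocities': array([-0.00165731,  0.00035824, -0.00091599, -0.00103811,  0.00039583,
       -0.00131558]), 'joint_efforts': array([ 7.85593929e-04, -3.72317076e+01,  2.52408206e+01,  1.70303351e-02,
       -1.23110867e-04,  8.77941687e-06]), 'tool_pos': array([ 0.21034861, -0.45289714,  0.23040305]), 'ee_rot': array([[ 4.21217829e-01, -9.01006359e-04,  9.06959056e-01],
       [-9.06956971e-01,  1.94456494e-03,  4.21218792e-01],
       [-2.14316159e-03, -9.99997703e-01,  1.91142288e-06]]), 'force': array([0.55758903, 0.53297787, 0.00488569]), 'ft_torque': array([0.045896  , 0.06627319, 0.00740375]), 'gripper_width': 0.0851188616047175}
scene {'camera_matrix': array([[434.5417716 ,   0.        , 317.11771231],
       [  0.        , 434.5417716 , 245.56870297],
       [  0.        ,   0.        ,   1.        ]]), 'view': array([[-7.89464702e-01,  6.13795959e-01, -7.27035726e-05,
         4.11535136e-01],
       [ 4.40881176e-01,  5.66979194e-01, -6.95814905e-01,
        -1.73685514e-01],
       [-4.27047155e-01, -5.49353360e-01, -7.18221145e-01,
         1.10696054e+00],
       [ 0.00000000e+00,  0.00000000e+00,  0.00000000e+00,
         1.00000000e+00]])}
top {'camera_matrix': array([[436.68501096,   0.        , 312.89678402],
       [  0.        , 436.68501096, 244.77690824],
       [  0.        ,   0.        ,   1.        ]]), 'view': array([[ 0.01976752, -0.99951794, -0.02394032,  0.00460438],
       [-0.99595823, -0.01758747, -0.08807889,  0.55488495],
       [ 0.08761538,  0.02558466, -0.99582577,  0.74153992],
       [ 0.        ,  0.        ,  0.        ,  1.        ]])}
```

View pics/top0.png

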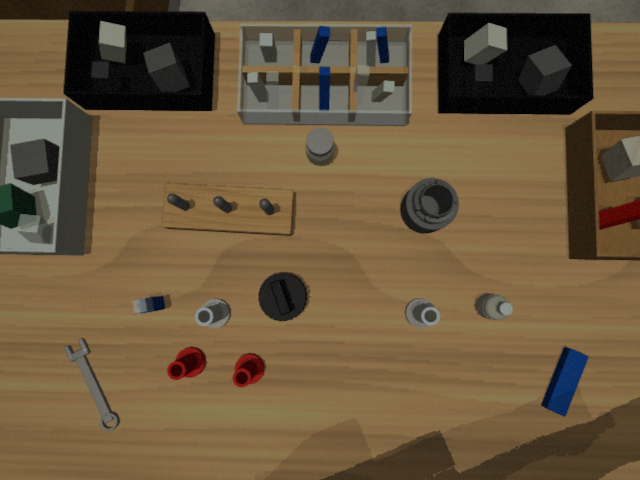

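View pics/scene0.png

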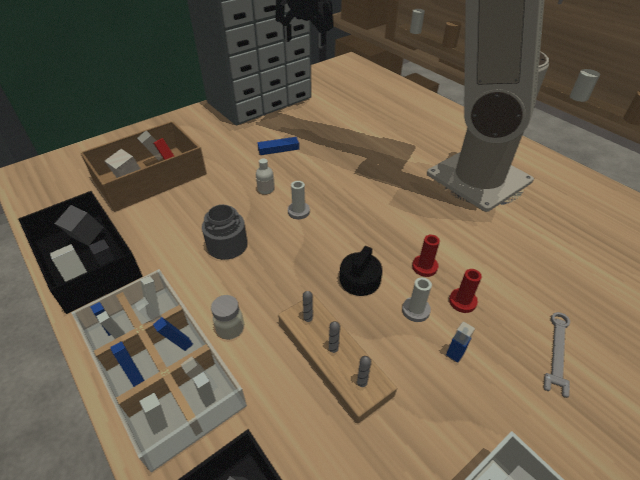

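Candidates: white sleeves, top (211,314) and (423,313); the red look-alikes at (186,363) and (248,371) and the white bottle at (494,307) are not. Case: the upright blue/clear box at (150,304); blue box at (565,380) and bin blocks are not. Cap is the black disc at (283,297), canister (430,204). Checking with crops.

```bash
cat > h.py <<'E'
import numpy as np,cv2
from station import *
def cam(n):
    c=camera_info(n);return np.array(c["camera_matrix"]),np.array(c["view"])
def proj(n,P):
    K,V=cam(n);P=np.atleast_2d(P);q=(V[:3,:3]@P.T).T+V[:3,3];q=(K@q.T).T;return q[:,:2]/q[:,2:]
def ray(n,uv):
    K,V=cam(n);R=V[:3,:3];c=-R.T@V[:3,3];d=R.T@np.linalg.solve(K,[uv[0],uv[1],1]);return c,d
def onz(n,uv,z):
    c,d=ray(n,uv);return c+d*(z-c[2])/d[2]
def tri(a,b):
    c1,d1=ray("top",a);c2,d2=ray("scene",b)
    A=np.stack([d1,-d2],1);t=np.linalg.lstsq(A,c2-c1,rcond=None)[0]
    p,q=c1+d1*t[0],c2+d2*t[1];return (p+q)/2,np.linalg.norm(p-q)
def load(f):return cv2.imread(f)[:,:,::-1]
def crop(im,u,v,r,f,out):
    c=im[max(0,v-r):v+r,max(0,u-r):u+r];c=cv2.resize(c,None,fx=f,fy=f,interpolation=cv2.INTER_CUBIC)
    if out:cv2.imwrite(out,np.ascontiguousarray(c[:,:,::-1]))
    return c
def montage(im,pts,r,f,out,per=3):
    cs=[crop(im,u,v,r,f,None) for u,v in pts]
    cs=[cv2.resize(c,(2*r*f,2*r*f)) for c in cs]
    while len(cs)%per:cs.append(cs[0]*0)
    m=np.vstack([np.hstack(cs[i:i+per]) for i in range(0,len(cs),per)])
    cv2.imwrite(out,np.ascontiguousarray(m[:,:,::-1]))
E
python3 - <<'E'
from h import *
montage(load("pics/top0.png"),[(211,314),(423,313),(150,304),(283,297),(430,204),(225,205)],32,4,"pics/c1.png")
montage(load("pics/scene0.png"),[(418,300),(298,198),(460,342),(361,270),(225,230),(335,340)],32,4,"pics/c2.png")
E
```

```text
(no output)
```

View pics/c1.png

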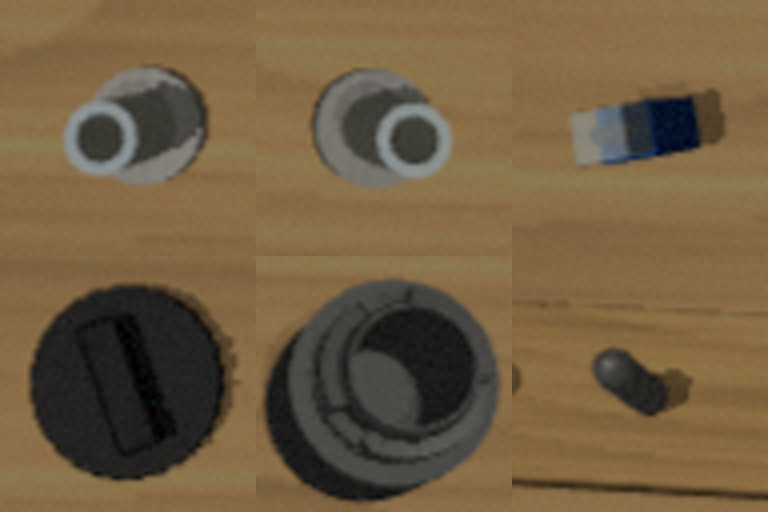

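View pics/c2.png

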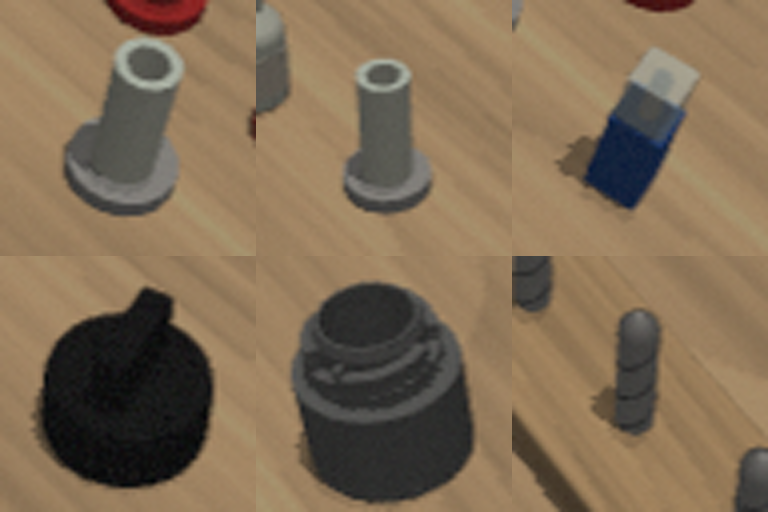

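Crops confirm: two white sleeves on grey feet (top tops ≈(204,316),(430,316)), the case upright with clear top, cap bar, canister bore at ≈(437,200), drills. Now measuring.

Run:
```python
from h import *
np.set_printoptions(precision=4,suppress=True)
def pr(n,a,b):
    p,e=tri(a,b);print(n,p,"gap",round(e,4))
pr("sA top",(203.6,316.1),(422.6,283.9))
pr("sB top",(430.1,315.6),(297.4,184.4))
pr("can rim",(436.9,200.1),(220.4,213.1))
for n,a,z in [("sA",(203.6,316.1),.08),("sB",(430.1,315.6),.08),("can",(436.9,200.1),.092)]:print(n,onz("top",a,z))
for n,a,z in [("sA",(422.6,283.9),.08),("sB",(297.4,184.4),.08),("can",(220.4,213.1),.092)]:print(n,"sc",onz("scene",a,z))
# colours
T=load("pics/top0.png");S=load("pics/scene0.png")
print(T[297,265],T[297,340],T[205,200],T[303,160])
montage(T,[(150,304),(180,203),(222,205),(268,207),(283,297),(320,147)],20,6,"pics/c3.png")
montage(S,[(460,342),(308,305),(335,335),(364,370),(361,270),(228,315)],24,5,"pics/c4.png")
```

```text
sA top [0.4316 0.1872 0.0799] gap 0.0012
sB top [ 0.4398 -0.1755  0.0799] gap 0.0001
can rim [ 0.6247 -0.1848  0.0898] gap 0.0003
sA [0.4312 0.1876 0.08  ]
sB [ 0.4398 -0.1755  0.08  ]
can [ 0.6241 -0.1841  0.092 ]
sA sc [0.4323 0.187  0.08  ]
sB sc [ 0.4399 -0.1754  0.08  ]
can sc [ 0.6258 -0.1825  0.092 ]
[35 33 35] [135 107  68] [139 107  67] [ 0 15 36]
```

View pics/c3.png

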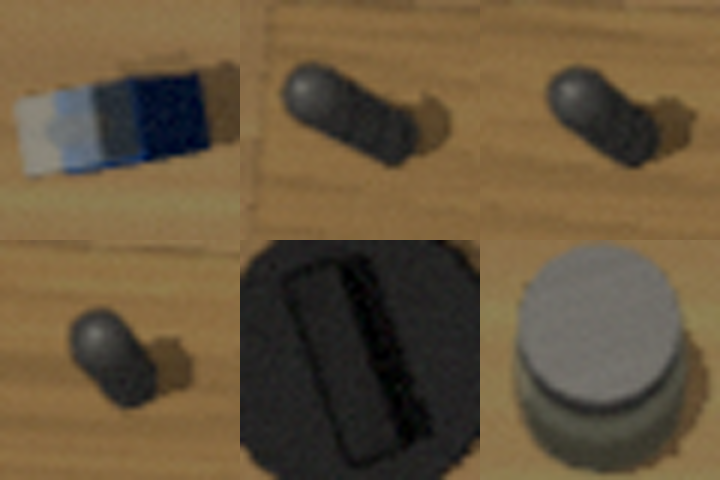

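View pics/c4.png

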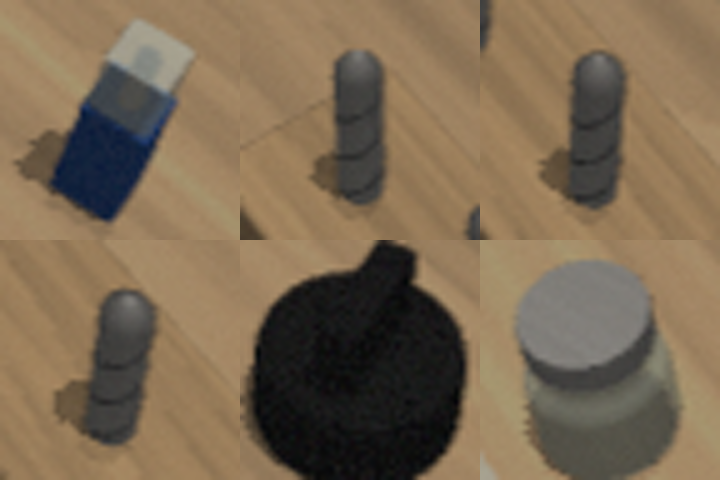

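Run:
```python
from h import *
np.set_printoptions(precision=4,suppress=True)
T=load("pics/top0.png").astype(int);S=load("pics/scene0.png").astype(int)
def blob(im,u,v,r,f):
    m=np.zeros(im.shape[:2],np.uint8);m[v-r:v+r,u-r:u+r]=f(im[v-r:v+r,u-r:u+r])
    n,l,st,c=cv2.connectedComponentsWithStats(m);i=1+np.argmax(st[1:,4]);return c[i],st[i],l==i
g=lambda a:((a[...,0]-a[...,2])<22).astype(np.uint8)
dk=lambda a:(a.max(-1)<75).astype(np.uint8)
for n,t,s in [("d a",(180,203),(364,370)),("d b",(222,205),(335,335)),("d c",(268,207),(308,305))]:
    ct,st,_=blob(T,*t,17,g);cs,ss,_=blob(S,*s,20,g);p,e=tri(ct,cs);print(n,ct,st[2:],cs,ss[2:],p,e)
ct,st,mt=blob(T,283,297,32,dk);cs,ss,ms=blob(S,361,273,32,dk);print("cap",ct,st,cs,ss,tri(ct,cs))
for z in(.015,.02,.025):print(onz("top",ct,z))
print("bar top",onz("top",(280.2,297.7),.072))
f=lambda x,y:onz("top",(283-20+x/6-.4,297-20+y/6-.4),.072)
c=[f(*q) for q in[(45,52),(103,22),(165,205),(110,228)]]
d=(c[3]-c[0]+c[2]-c[1])/2;print("bar len",np.linalg.norm(d[:2]),"ang",np.degrees(np.arctan2(d[1],d[0])),"w",np.linalg.norm(c[1]-c[0]),np.linalg.norm(c[2]-c[3]))
pc,e=tri((139.6,305.3),(466.1,329.2));print("case top",pc,e,onz("top",(139.6,305.3),.08),onz("scene",(466.1,329.2),.08))
h=lambda x,y,z:onz("scene",(460-24+x/5-.4,342-24+y/5-.4),z)
q=[h(135,18,.08),h(195,50,.08),h(172,98,.08),h(108,68,.08)]
for i in range(4):
    d=q[(i+1)%4]-q[i];print("case edge",np.linalg.norm(d),np.degrees(np.arctan2(d[1],d[0])))
a,b=h(52,190,0),h(108,222,0);d=b-a;print("bot",a,b,np.linalg.norm(d),np.degrees(np.arctan2(d[1],d[0])))
k=lambda x,y,z:onz("top",(150-20+x/6-.4,304-20+y/6-.4),z)
d=k(25,175,.08)-k(15,102,.08);print("top edge",np.linalg.norm(d),np.degrees(np.arctan2(d[1],d[0])))
d=k(210,150,.0)-k(200,73,.0);print("top bot edge",np.linalg.norm(d),np.degrees(np.arctan2(d[1],d[0])),(k(210,150,.0)+k(200,73,.0))/2)
print("jar", tri((320-20+122/6-.4-0.0,147-20+88/6-.4),(228-24+105/5-.4,315-24+75/5-.4)))
print("block corners",[onz("top",x,.03)[:2] for x in[(165,183),(294,190),(292,235),(162,226)]])
print("bottle",onz("top",(503,309),.085))
```

```text
d a [178.0394 201.6059] [ 23  16 203] [363.3609 370.9272] [ 14  31 302] [0.6202 0.2423 0.0667] 0.0006127350740988522
d b [222.2989 204.1954] [ 18  16 174] [333.6964 336.6607] [ 12  31 280] [0.6171 0.1675 0.0657] 0.0005681037240663042
d c [266.5714 206.3401] [ 14  16 147] [307.2273 306.0871] [ 10  31 264] [0.6146 0.0927 0.066 ] 0.0005043231176250813
cap [282.8584 296.0479] [ 259  272   49   49 1878] [360.2231 272.7732] [ 339  246   43   50 1596] (array([0.4643, 0.0657, 0.0209]), np.float64(0.00040425999618978184))
[0.464  0.0663 0.015 ]
[0.4641 0.0659 0.02  ]
[0.4643 0.0654 0.025 ]
bar top [0.463  0.0654 0.072 ]
bar len 0.05154371466324964 ang -158.88641261867375 w 0.017768387812057036 0.016127315829910865
case top [0.4461 0.2934 0.0789] 0.0002547257872943726 [0.4463 0.2928 0.08  ] [0.4468 0.2938 0.08  ]
case edge 0.020528243917785623 105.41609834627253
case edge 0.021396253588126045 18.740306065167196
case edge 0.020928236653613097 -69.86583128503997
case edge 0.023099653802779365 -162.32220015614402
bot [0.4599 0.2853 0.    ] [0.4543 0.3053 0.    ] 0.020704816130245447 105.78320694470497
top edge 0.019869707221722314 -168.86922006490795
top bot edge 0.02327914895763488 -169.64562795665606 [0.4481 0.2827 0.    ]
jar (array([0.7267, 0.0055, 0.0674]), np.float64(0.00022078670517549213))
block corners [array([0.6599, 0.2801]), array([0.6506, 0.0501]), array([0.5707, 0.0517]), array([0.5828, 0.2816])]
bottle [ 0.4529 -0.2886  0.085 ]
```

Request:
jog_arm --deltas '[{"x": 1,"y": 3,"rz": 0.06},{"x": 2,"y": 6.2,"rz": 0.12},{"x": 3,"y": 9.4,"rz": 0.18},{"x": 4,"y": 12.6,"rz": 0.24},{"x": 5,"y": 15.8,"rz": 0.3},{"x": 6,"y": 19,"rz": 0.36},{"x": 7,"y": 22.2,"rz": 0.42},{"x": 8,"y": 25.4,"rz": 0.48},{"x": 9,"y": 28.6,"rz": 0.54},{"x": 10,"y": 31.8,"rz": 0.6},{"x": 11,"y": 35,"rz": 0.66},{"x": 12,"y": 38,"rz": 0.7}]' --hand 1

```text
validation failed for argument at $.de...
```

```bash
cat > st.py <<'E'
from h import *
import sys
np.set_printoptions(precision=4,suppress=True)
o=get_obs();R=o["ee_rot"]
print("t",round(o["clock"],2),"p",o["tool_pos"],"jaw deg",round(np.degrees(np.arctan2(R[1,0],R[0,0])),2),"y",R[:,1],"w",round(o["gripper_width"],4),"F",o["force"],"j6",round(np.degrees(o["joints"][5]),1),"j1",round(np.degrees(o["joints"][0]),1))
if len(sys.argv)>3:
    d=[float(a) for a in sys.argv[1:4]];print("delta cm",(np.array(d)-o["tool_pos"])*100)
    if len(sys.argv)>4:
        ja=np.radians(float(sys.argv[4]));D=np.array([[np.cos(ja),0,np.sin(ja)*-1],[np.sin(ja),0,np.cos(ja)],[0,-1,0]])
        D[:,2]=np.cross(D[:,0],D[:,1])
        print("rotvec",cv2.Rodrigues(D@R.T)[0].ravel())
E
python3 st.py 0.4463 0.2933 0.2 14
```

```text
t 0.1 p [ 0.2104 -0.453   0.2305] jaw deg -65.09 y [-0.0008  0.0017 -1.    ] w 0.0855 F [ 0.6967  0.6072 -0.2459] j6 90.0 j1 -65.1
delta cm [23.5935 74.6291 -3.0494]
rotvec [-0.0009 -0.0018  1.3804]
```

Request:
jog_arm --deltas '[{"x": 1.0,"y": 3.0,"z": 0.0,"rx": 0.0,"ry": 0.0,"rz": 0.06}]' --hand 1

```text
clock: 0.18
tool_pos: [0.2198, -0.4262, 0.2296]
ee_rot: [[0.472, -0.001, 0.882], [-0.882, -0.0, 0.472], [-0.0, -1.0, -0.001]]
force: [1.5, 0.7, 0.2]
gripper_width: 0.0854
```

Request:
jog_arm --deltas '[{"x": 1.0,"y": 3.1,"z": 0,"rx": 0,"ry": 0,"rz": 0.06},{"x": 2.0,"y": 6.5,"z": 0,"rx": 0,"ry": 0,"rz": 0.12},{"x": 3.1,"y": 10.0,"z": 0,"rx": 0,"ry": 0,"rz": 0.18},{"x": 4.2,"y": 13.5,"z": 0,"rx": 0,"ry": 0,"rz": 0.25},{"x": 5.3,"y": 17.0,"z": 0,"rx": 0,"ry": 0,"rz": 0.32},{"x": 6.4,"y": 20.5,"z": 0,"rx": 0,"ry": 0,"rz": 0.38},{"x": 7.5,"y": 24.0,"z": 0,"rx": 0,"ry": 0,"rz": 0.44},{"x": 8.6,"y": 27.5,"z": 0,"rx": 0,"ry": 0,"rz": 0.5},{"x": 9.7,"y": 31.0,"z": 0,"rx": 0,"ry": 0,"rz": 0.57},{"x": 10.8,"y": 34.5,"z": 0,"rx": 0,"ry": 0,"rz": 0.64},{"x": 11.9,"y": 38.0,"z": 0,"rx": 0,"ry": 0,"rz": 0.7},{"x": 13.0,"y": 41.5,"z": 0,"rx": 0,"ry": 0,"rz": 0.76}]'

```text
clock: 1.18
tool_pos: [0.3496, -0.0094, 0.2295]
ee_rot: [[0.95, -0.001, 0.311], [-0.311, -0.001, 0.95], [-0.0, -1.0, -0.002]]
force: [0.7, -0.6, -0.3]
gripper_width: 0.0856
```

```bash
python3 st.py 0.4463 0.2933 0.17 14
```

```text
t 1.18 p [ 0.3496 -0.0094  0.2295] jaw deg -18.11 y [-0.0007 -0.0014 -1.    ] w 0.0856 F [ 0.6557 -0.6404 -0.3215] j6 106.6 j1 -1.5
delta cm [ 9.6729 30.2657 -5.9543]
rotvec [ 0.0016 -0.0003  0.5604]
```

Request:
jog_arm --deltas '[{"x": 1.1,"y": 3.4,"z": 0,"rx": 0,"ry": 0,"rz": 0.06},{"x": 2.2,"y": 6.8,"z": 0,"rx": 0,"ry": 0,"rz": 0.12},{"x": 3.3,"y": 10.3,"z": -0.5,"rx": 0,"ry": 0,"rz": 0.2},{"x": 4.4,"y": 13.8,"z": -1.5,"rx": 0,"ry": 0,"rz": 0.28},{"x": 5.5,"y": 17.2,"z": -2.5,"rx": 0,"ry": 0,"rz": 0.35},{"x": 6.6,"y": 20.7,"z": -3.5,"rx": 0,"ry": 0,"rz": 0.42},{"x": 7.7,"y": 24.2,"z": -4.5,"rx": 0,"ry": 0,"rz": 0.49},{"x": 8.8,"y": 27.6,"z": -5.5,"rx": 0,"ry": 0,"rz": 0.56},{"x": 9.4,"y": 29.4,"z": -6,"rx": 0,"ry": 0,"rz": 0.56},{"x": 9.67,"y": 30.27,"z": -6,"rx": 0,"ry": 0,"rz": 0.56},{"x": 9.67,"y": 30.27,"z": -6,"rx": 0,"ry": 0,"rz": 0.56}]'

```text
clock: 2.1
tool_pos: [0.4461, 0.2946, 0.1685]
ee_rot: [[0.97, -0.001, -0.243], [0.243, -0.002, 0.97], [-0.002, -1.0, -0.002]]
force: [0.1, 0.1, 0.4]
gripper_width: 0.0856
```

```bash
python3 st.py 0.4463 0.2933 0.047 14
python3 - <<'E'
from h import *
S=capture("scene");T=capture("top");cv2.imwrite("pics/s2.png",S[:,:,::-1]);cv2.imwrite("pics/t2.png",T[:,:,::-1])
a=crop(S,440,330,80,4,None);b=crop(T,160,300,80,4,None)
cv2.imwrite("pics/m2.png",cv2.resize(np.ascontiguousarray(np.hstack([a,b])[:,:,::-1]),(800,400)))
E
```

```text
t 2.1 p [0.4461 0.2946 0.1685] jaw deg 14.09 y [-0.0013 -0.0025 -1.    ] w 0.0856 F [0.1283 0.0772 0.4278] j6 109.4 j1 33.5
delta cm [  0.0246  -0.1268 -12.1511]
rotvec [ 0.0025 -0.0013 -0.0015]
```

View pics/m2.png

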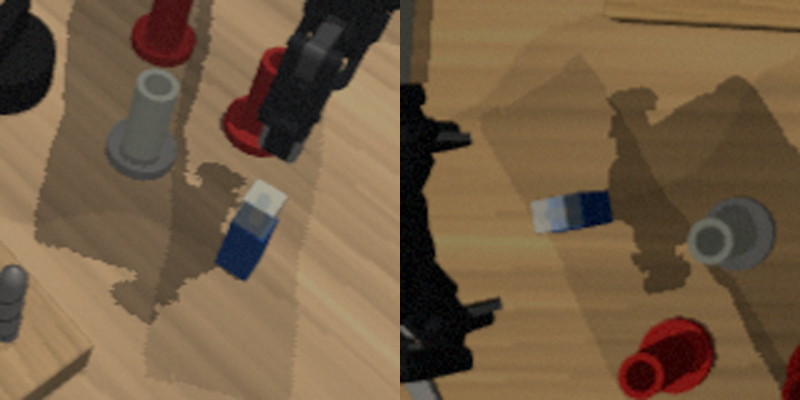

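The gripper stands above the case, jaws either side; case and neighbours unmoved. Descending.

Request:
jog_arm --deltas '[{"x": 0,"y": -0.1,"z": -2.5,"rx": 0,"ry": 0,"rz": 0},{"x": 0,"y": -0.13,"z": -5,"rx": 0,"ry": 0,"rz": 0},{"x": 0,"y": -0.13,"z": -7.5,"rx": 0,"ry": 0,"rz": 0},{"x": 0,"y": -0.13,"z": -10,"rx": 0,"ry": 0,"rz": 0},{"x": 0,"y": -0.13,"z": -11.5,"rx": 0,"ry": 0,"rz": 0},{"x": 0,"y": -0.13,"z": -12.1,"rx": 0,"ry": 0,"rz": 0},{"x": 0,"y": -0.13,"z": -12.1,"rx": 0,"ry": 0,"rz": 0}]'

```text
clock: 2.78
tool_pos: [0.4449, 0.2892, 0.0479]
ee_rot: [[0.971, -0.003, -0.239], [0.239, -0.004, 0.971], [-0.004, -1.0, -0.004]]
force: [0.2, -0.4, 0.7]
gripper_width: 0.0857
```

Request:
jog_arm --deltas '[{"x": 0,"y": 0,"z": 0,"rx": 0,"ry": 0,"rz": 0},{"x": 0,"y": 0,"z": 0,"rx": 0,"ry": 0,"rz": 0},{"x": 0,"y": 0,"z": 0,"rx": 0,"ry": 0,"rz": 0},{"x": 0,"y": 0,"z": 0,"rx": 0,"ry": 0,"rz": 0},{"x": 0,"y": 0,"z": 0,"rx": 0,"ry": 0,"rz": 0},{"x": 0,"y": 0,"z": 0,"rx": 0,"ry": 0,"rz": 0},{"x": 0,"y": 0,"z": 0,"rx": 0,"ry": 0,"rz": 0},{"x": 0,"y": 0,"z": 0,"rx": 0,"ry": 0,"rz": 0},{"x": 0,"y": 0,"z": 0,"rx": 0,"ry": 0,"rz": 0},{"x": 0,"y": 0,"z": 0,"rx": 0,"ry": 0,"rz": 0}]' --hand -1 --grip_force 30

```text
clock: 3.62
tool_pos: [0.4454, 0.2895, 0.0487]
ee_rot: [[0.971, -0.002, -0.239], [0.239, -0.004, 0.971], [-0.002, -1.0, -0.003]]
force: [-0.3, -1.4, 5.8]
gripper_width: 0.0233
```

Request:
jog_arm --deltas '[{"x": 0,"y": 0,"z": 2,"rx": 0,"ry": 0,"rz": 0},{"x": 0,"y": 0,"z": 5,"rx": 0,"ry": 0,"rz": 0},{"x": 0,"y": 0,"z": 8.5,"rx": 0,"ry": 0,"rz": 0},{"x": 0,"y": 0,"z": 12,"rx": 0,"ry": 0,"rz": 0},{"x": 0,"y": 0,"z": 15,"rx": 0,"ry": 0,"rz": 0},{"x": 1,"y": -2.6,"z": 16,"rx": 0,"ry": 0,"rz": 0},{"x": 2.2,"y": -6,"z": 16,"rx": 0,"ry": 0,"rz": 0},{"x": 3.5,"y": -9.4,"z": 16,"rx": 0,"ry": 0,"rz": 0},{"x": 4.8,"y": -12.8,"z": 16,"rx": 0,"ry": 0,"rz": 0},{"x": 6.1,"y": -16.2,"z": 16,"rx": 0,"ry": 0,"rz": 0},{"x": 7.4,"y": -19.6,"z": 16,"rx": 0,"ry": 0,"rz": 0},{"x": 8.7,"y": -23,"z": 16,"rx": 0,"ry": 0,"rz": 0}]'

```text
clock: 4.62
tool_pos: [0.5325, 0.0579, 0.2083]
ee_rot: [[0.971, -0.002, -0.24], [0.24, -0.004, 0.971], [-0.003, -1.0, -0.003]]
force: [0.3, 0.3, -1.0]
gripper_width: 0.0236
```

```bash
python3 st.py 0.6255 -0.1875 0.18 14
```

```text
t 4.62 p [0.5325 0.0579 0.2083] jaw deg 13.87 y [-0.0024 -0.0036 -1.    ] w 0.0236 F [ 0.3134  0.297  -0.9501] j6 82.4 j1 6.3
delta cm [  9.3042 -24.5424  -2.8285]
rotvec [ 0.0036 -0.0024  0.0022]
```

Request:
jog_arm --deltas '[{"x": 1.2,"y": -3.2,"z": 0,"rx": 0,"ry": 0,"rz": 0},{"x": 2.4,"y": -6.4,"z": 0,"rx": 0,"ry": 0,"rz": 0},{"x": 3.6,"y": -9.6,"z": 0,"rx": 0,"ry": 0,"rz": 0},{"x": 4.8,"y": -12.8,"z": 0,"rx": 0,"ry": 0,"rz": 0},{"x": 6.1,"y": -16.2,"z": 0,"rx": 0,"ry": 0,"rz": 0},{"x": 7.4,"y": -19.6,"z": -1,"rx": 0,"ry": 0,"rz": 0},{"x": 8.5,"y": -22.4,"z": -2,"rx": 0,"ry": 0,"rz": 0},{"x": 9.1,"y": -24.1,"z": -3,"rx": 0.003,"ry": -0.002,"rz": 0},{"x": 9.3,"y": -24.54,"z": -4,"rx": 0.003,"ry": -0.002,"rz": 0},{"x": 9.3,"y": -24.54,"z": -4.3,"rx": 0.003,"ry": -0.002,"rz": 0},{"x": 9.3,"y": -24.54,"z": -4.3,"rx": 0.003,"ry": -0.002,"rz": 0}]'

```text
clock: 5.53
tool_pos: [0.6242, -0.1865, 0.1632]
ee_rot: [[0.971, -0.004, -0.24], [0.24, 0.001, 0.971], [-0.004, -1.0, 0.002]]
force: [-0.6, 0.9, -0.9]
gripper_width: 0.0235
```

```bash
python3 st.py 0.6255 -0.1875 0.15 14;python3 - <<'E'
from h import *
S=capture("scene");T=capture("top");cv2.imwrite("pics/s3.png",S[:,:,::-1]);cv2.imwrite("pics/t3.png",T[:,:,::-1])
a=crop(S,225,200,60,5,None);b=crop(T,430,210,60,5,None)
cv2.imwrite("pics/m3.png",cv2.resize(np.ascontiguousarray(np.hstack([a,b])[:,:,::-1]),(800,400)))
E
```

```text
t 5.53 p [ 0.6242 -0.1865  0.1632] jaw deg 13.88 y [-0.0044  0.0012 -1.    ] w 0.0235 F [-0.6377  0.87   -0.9051] j6 59.5 j1 -16.6
delta cm [ 0.1339 -0.0965 -1.3212]
rotvec [-0.0012 -0.0044  0.0021]
```

View pics/m3.png

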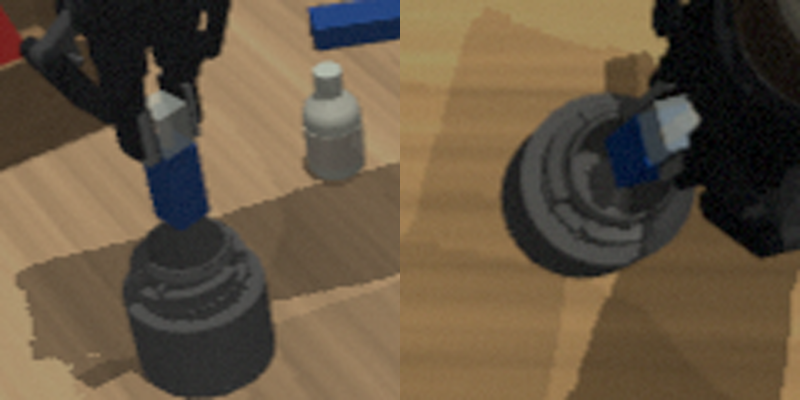

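Run:
```python
from h import *
for k in(0,.0035):
    c=np.array([.6242-.24*k,-.1865+.97*k,.1145]);a=.012*np.array([.97,.24,0]);b=.012*np.array([-.24,.97,0])
    print(proj("scene",[c+a+b,c+a-b,c-a+b]),proj("top",[c+a+b,c-a+b,c-a-b]))
print(proj("top",[.6247,-.1843,.092]),proj("scene",[.6247,-.1843,.092]))
montage(load("pics/s3.png"),[(222,200)],25,12,"pics/z1.png",1)
montage(load("pics/t3.png"),[(440,205)],25,12,"pics/z2.png",1)
a=cv2.imread("pics/z1.png");b=cv2.imread("pics/z2.png");cv2.imwrite("pics/z.png",cv2.resize(np.hstack([a,b]),(800,400)))
```

```text
[[217.94769621 208.8123753 ]
 [209.61358369 203.86320048]
 [226.93806793 202.55090567]] [[432.76911141 191.63585148]
 [436.57654732 206.49855865]
 [451.69135365 203.05358332]]
[[219.18006295 209.54421068]
 [210.81647316 204.57753092]
 [228.16740292 203.26063379]] [[430.5723859  192.13683787]
 [434.37264433 207.00087349]
 [449.48685787 203.55603326]]
[[437.0265421  199.76216016]] [[220.42891329 212.41972063]]
```

View pics/z.png

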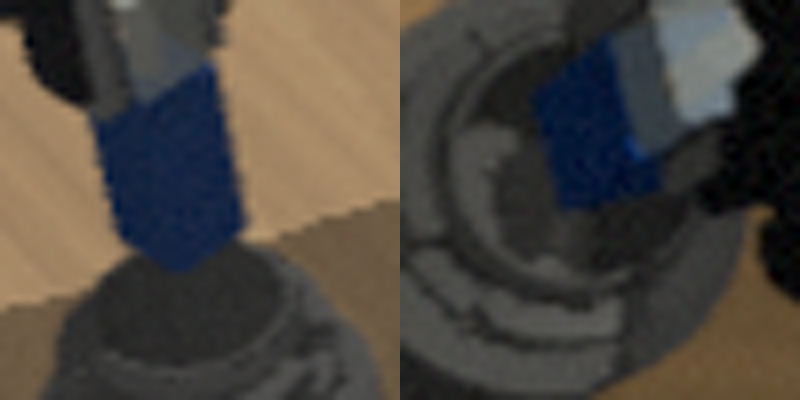

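Request:
jog_arm --deltas '[{"x": 0.1,"y": 0,"z": -1,"rx": 0,"ry": -0.004,"rz": 0},{"x": 0.1,"y": 0,"z": -2,"rx": 0,"ry": -0.004,"rz": 0},{"x": 0.1,"y": 0,"z": -2.2,"rx": 0,"ry": -0.004,"rz": 0}]'

```text
clock: 5.88
tool_pos: [0.6254, -0.1844, 0.1425]
ee_rot: [[0.97, 0.001, -0.243], [0.243, 0.001, 0.97], [0.001, -1.0, 0.0]]
force: [-0.5, -0.7, -0.8]
gripper_width: 0.0233
```

```bash
python3 st.py 0.6253 -0.1867 0.095 14
```

```text
t 5.88 p [ 0.6254 -0.1844  0.1425] jaw deg 14.08 y [ 0.0012  0.0005 -1.    ] w 0.0233 F [-0.5397 -0.6833 -0.8321] j6 59.5 j1 -16.4
delta cm [-0.013  -0.2327 -4.7456]
rotvec [-0.0005  0.0012 -0.0013]
```

Request:
jog_arm --deltas '[{"x": 0,"y": -0.2,"z": -0.6,"rx": 0,"ry": 0,"rz": 0},{"x": 0,"y": -0.2,"z": -1.5,"rx": 0,"ry": 0,"rz": 0},{"x": 0,"y": -0.2,"z": -2.5,"rx": 0,"ry": 0,"rz": 0},{"x": 0,"y": -0.2,"z": -3.5,"rx": 0,"ry": 0,"rz": 0},{"x": 0,"y": -0.2,"z": -4.3,"rx": 0,"ry": 0,"rz": 0},{"x": 0,"y": -0.2,"z": -4.5,"rx": 0,"ry": 0,"rz": 0},{"x": 0,"y": -0.2,"z": -4.5,"rx": 0,"ry": 0,"rz": 0},{"x": 0,"y": -0.2,"z": -4.5,"rx": 0,"ry": 0,"rz": 0}]'

```text
clock: 6.55
tool_pos: [0.6255, -0.1864, 0.0973]
ee_rot: [[0.97, 0.001, -0.243], [0.243, 0.001, 0.97], [0.001, -1.0, 0.0]]
force: [0.4, -0.3, -0.3]
gripper_width: 0.0235
```

```bash
python3 st.py 0.6253 -0.1867 0.095 14;python3 - <<'E'
from h import *
S=capture("scene");cv2.imwrite("pics/s4.png",S[:,:,::-1])
crop(S,225,200,50,6,"pics/m4.png")
E
```

```text
t 6.55 p [ 0.6255 -0.1864  0.0973] jaw deg 14.07 y [ 0.0011  0.0006 -1.    ] w 0.0235 F [ 0.3617 -0.3003 -0.3189] j6 59.3 j1 -16.6
delta cm [-0.0167 -0.0267 -0.2337]
rotvec [-0.0006  0.0011 -0.0012]
```

View pics/m4.png

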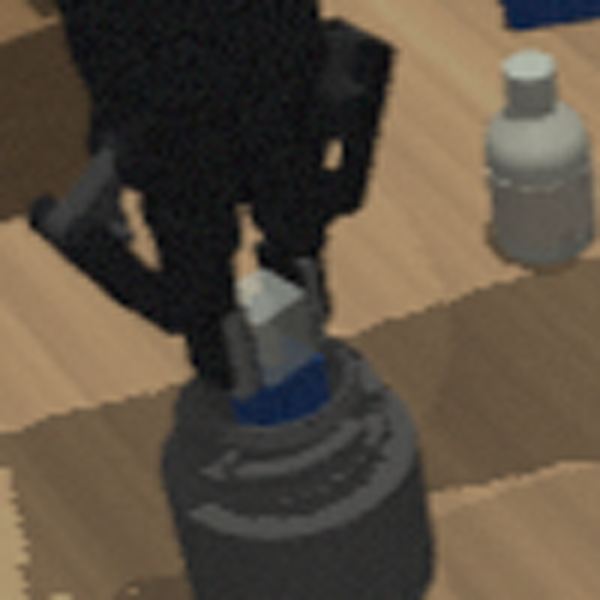

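The case is about half way into the bore (blue top at pixel (280,400) of the crop, at the rim), no contact force. Releasing 2 mm lower.

Request:
jog_arm --deltas '[{"x": 0,"y": 0,"z": -0.15,"rx": 0,"ry": 0,"rz": 0},{"x": 0,"y": 0,"z": -0.2,"rx": 0,"ry": 0,"rz": 0},{"x": 0,"y": 0,"z": -0.2,"rx": 0,"ry": 0,"rz": 0}]'

```text
clock: 6.85
tool_pos: [0.626, -0.1866, 0.0962]
ee_rot: [[0.97, 0.003, -0.243], [0.243, 0.0, 0.97], [0.003, -1.0, -0.001]]
force: [0.3, -0.3, -1.2]
gripper_width: 0.0236
```

Request:
jog_arm --deltas '[{"x": 0,"y": 0,"z": 0,"rx": 0,"ry": 0,"rz": 0},{"x": 0,"y": 0,"z": 0,"rx": 0,"ry": 0,"rz": 0},{"x": 0,"y": 0,"z": 0,"rx": 0,"ry": 0,"rz": 0},{"x": 0,"y": 0,"z": 0,"rx": 0,"ry": 0,"rz": 0},{"x": 0,"y": 0,"z": 0,"rx": 0,"ry": 0,"rz": 0},{"x": 0,"y": 0,"z": 0,"rx": 0,"ry": 0,"rz": 0},{"x": 0,"y": 0,"z": 2,"rx": 0,"ry": 0,"rz": 0},{"x": 0,"y": 0,"z": 5,"rx": 0,"ry": 0,"rz": 0},{"x": 0,"y": 0,"z": 8,"rx": 0,"ry": 0,"rz": 0},{"x": -1,"y": 2,"z": 11,"rx": 0,"ry": 0,"rz": 0},{"x": -2,"y": 5,"z": 11,"rx": 0,"ry": 0,"rz": 0},{"x": -4,"y": 8,"z": 11,"rx": 0,"ry": 0,"rz": 0}]' --hand 1

```text
clock: 7.85
tool_pos: [0.5885, -0.1068, 0.2088]
ee_rot: [[0.97, 0.01, -0.241], [0.241, -0.001, 0.97], [0.01, -1.0, -0.003]]
force: [0.2, 1.1, 0.3]
gripper_width: 0.0855
```

```bash
python3 st.py 0.4635 0.0655 0.18 -69;python3 - <<'E'
from h import *
S=capture("scene");T=capture("top");cv2.imwrite("pics/s5.png",S[:,:,::-1]);cv2.imwrite("pics/t5.png",T[:,:,::-1])
cv2.imwrite("pics/m5.png",cv2.resize(np.ascontiguousarray(np.hstack([S,T])[:,:,::-1]),(800,300)))
E
```

```text
t 7.85 p [ 0.5885 -0.1068  0.2088] jaw deg 13.97 y [ 0.01   -0.0008 -0.9999] w 0.0855 F [0.2129 1.1119 0.2687] j6 65.7 j1 -10.3
delta cm [-12.5035  17.2297  -2.8804]
rotvec [ 0.0079  0.0076 -1.448 ]
```

View pics/m5.png

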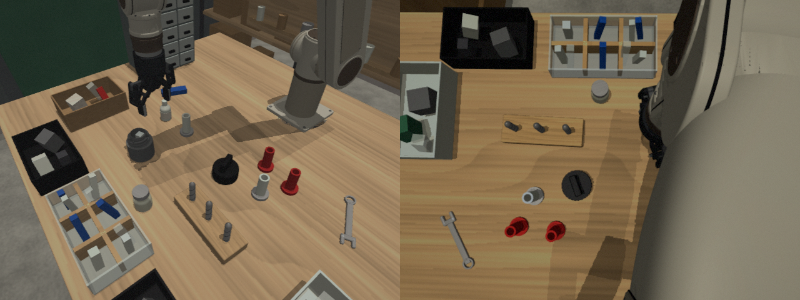

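Request:
jog_arm --deltas '[{"x": -1,"y": 1.4,"z": 0,"rx": 0,"ry": 0,"rz": -0.12},{"x": -2,"y": 2.8,"z": 0,"rx": 0,"ry": 0,"rz": -0.24},{"x": -3,"y": 4.2,"z": 0,"rx": 0,"ry": 0,"rz": -0.36},{"x": -4,"y": 5.6,"z": 0,"rx": 0.004,"ry": 0.004,"rz": -0.48},{"x": -5,"y": 7,"z": 0,"rx": 0.004,"ry": 0.004,"rz": -0.6},{"x": -6,"y": 8.4,"z": -0.5,"rx": 0.004,"ry": 0.004,"rz": -0.72},{"x": -7.2,"y": 10,"z": -1,"rx": 0.006,"ry": 0.006,"rz": -0.84},{"x": -8.4,"y": 11.6,"z": -1.5,"rx": 0.006,"ry": 0.006,"rz": -0.96},{"x": -9.6,"y": 13.2,"z": -2,"rx": 0.006,"ry": 0.006,"rz": -1.08},{"x": -10.8,"y": 14.8,"z": -2.5,"rx": 0.008,"ry": 0.008,"rz": -1.2},{"x": -12,"y": 16.5,"z": -2.9,"rx": 0.008,"ry": 0.008,"rz": -1.32},{"x": -12.5,"y": 17.2,"z": -2.9,"rx": 0.008,"ry": 0.008,"rz": -1.44}]'

```text
clock: 8.95
tool_pos: [0.4556, 0.0705, 0.1764]
ee_rot: [[0.367, -0.001, 0.93], [-0.93, 0.012, 0.367], [-0.012, -1.0, 0.003]]
force: [-0.3, -0.0, 0.2]
gripper_width: 0.0852
```

```bash
python3 st.py 0.4635 0.0655 0.10 -69;python3 - <<'E'
from h import *
S=capture("scene");T=capture("top");cv2.imwrite("pics/s6.png",S[:,:,::-1]);cv2.imwrite("pics/t6.png",T[:,:,::-1])
a=crop(S,340,250,160,2,None);b=crop(T,300,280,160,2,None)
cv2.imwrite("pics/m6.png",cv2.resize(np.ascontiguousarray(np.hstack([a,b])[:,:,::-1]),(800,400)))
S=load("pics/s5.png");crop(S,225,225,40,8,"pics/m5c.png")
E
```

```text
t 8.95 p [0.4556 0.0705 0.1764] jaw deg -68.45 y [-0.001   0.012  -0.9999] w 0.0852 F [-0.2816 -0.0237  0.182 ] j6 166.8 j1 8.3
delta cm [ 0.7863 -0.5016 -7.6419]
rotvec [-0.012  -0.001  -0.0095]
```

View pics/m6.png

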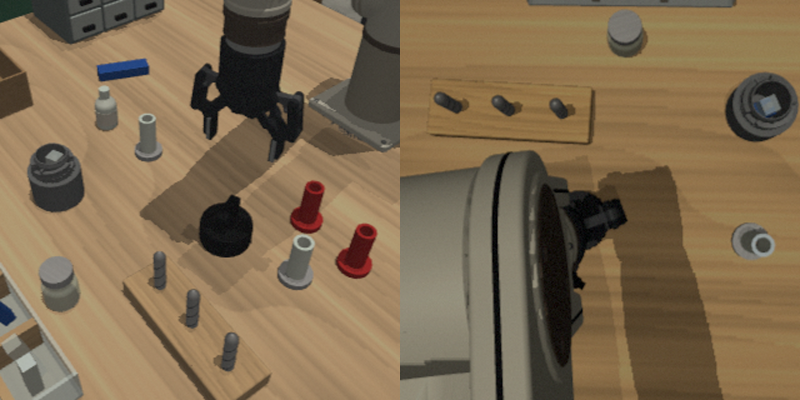

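View pics/m5c.png

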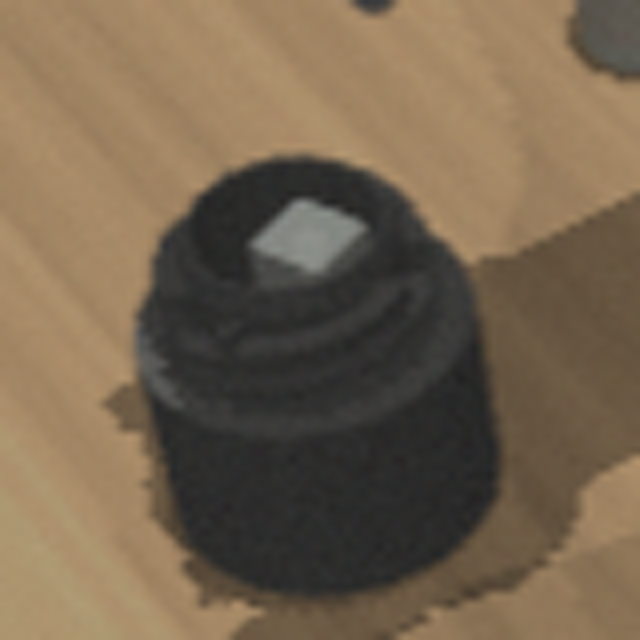

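The case top sits just below the rim inside the bore; cap still at scene (361,272), sleeves and bystanders unmoved. Moving over the cap and down.

Request:
jog_arm --deltas '[{"x": 0.4,"y": -0.25,"z": -1,"rx": -0.012,"ry": 0,"rz": -0.01},{"x": 0.78,"y": -0.5,"z": -3,"rx": -0.012,"ry": 0,"rz": -0.01},{"x": 0.78,"y": -0.5,"z": -5,"rx": -0.012,"ry": 0,"rz": -0.01},{"x": 0.78,"y": -0.5,"z": -6,"rx": -0.012,"ry": 0,"rz": -0.01},{"x": 0.78,"y": -0.5,"z": -6,"rx": -0.012,"ry": 0,"rz": -0.01}]'

```text
clock: 9.47
tool_pos: [0.4635, 0.0639, 0.1142]
ee_rot: [[0.365, -0.004, 0.931], [-0.931, -0.002, 0.365], [0.0, -1.0, -0.004]]
force: [-0.1, -0.4, 1.0]
gripper_width: 0.0855
```

```bash
python3 st.py 0.4635 0.0655 0.043 -69
```

```text
t 9.47 p [0.4635 0.0639 0.1142] jaw deg -68.59 y [-0.0041 -0.0018 -1.    ] w 0.0855 F [-0.136  -0.3673  1.0027] j6 166.5 j1 7.9
delta cm [ 0.0049  0.1626 -7.1177]
rotvec [ 0.0018 -0.0041 -0.0072]
```

Request:
jog_arm --deltas '[{"x": 0,"y": 0.16,"z": -2,"rx": 0,"ry": 0,"rz": 0},{"x": 0,"y": 0.16,"z": -4,"rx": 0,"ry": -0.004,"rz": 0},{"x": 0,"y": 0.16,"z": -5.5,"rx": 0,"ry": -0.004,"rz": 0},{"x": 0,"y": 0.16,"z": -6.6,"rx": 0,"ry": -0.004,"rz": 0},{"x": 0,"y": 0.16,"z": -7.1,"rx": 0,"ry": -0.004,"rz": 0},{"x": 0,"y": 0.16,"z": -7.1,"rx": 0,"ry": -0.004,"rz": 0},{"x": 0,"y": 0.16,"z": -7.1,"rx": 0,"ry": -0.004,"rz": 0}]'

```text
clock: 10.05
tool_pos: [0.4643, 0.0652, 0.0436]
ee_rot: [[0.365, 0.001, 0.931], [-0.931, -0.002, 0.365], [0.002, -1.0, -0.0]]
force: [0.2, 0.0, 0.3]
gripper_width: 0.0851
```

Request:
jog_arm --deltas '[{"x": 0,"y": 0,"z": 0,"rx": 0,"ry": 0,"rz": 0},{"x": 0,"y": 0,"z": 0,"rx": 0,"ry": 0,"rz": 0},{"x": 0,"y": 0,"z": 0,"rx": 0,"ry": 0,"rz": 0},{"x": 0,"y": 0,"z": 0,"rx": 0,"ry": 0,"rz": 0},{"x": 0,"y": 0,"z": 0,"rx": 0,"ry": 0,"rz": 0},{"x": 0,"y": 0,"z": 0,"rx": 0,"ry": 0,"rz": 0},{"x": 0,"y": 0,"z": 0,"rx": 0,"ry": 0,"rz": 0},{"x": 0,"y": 0,"z": 0,"rx": 0,"ry": 0,"rz": 0},{"x": 0,"y": 0,"z": 0,"rx": 0,"ry": 0,"rz": 0},{"x": 0,"y": 0,"z": 0,"rx": 0,"ry": 0,"rz": 0}]' --hand -1 --grip_force 40

```text
clock: 10.88
tool_pos: [0.4645, 0.0654, 0.0439]
ee_rot: [[0.365, 0.001, 0.931], [-0.931, -0.002, 0.365], [0.002, -1.0, 0.001]]
force: [-1.6, 0.3, 4.8]
gripper_width: 0.0174
```

```bash
python3 st.py 0.4635 0.0655 0.043 -69;python3 - <<'E'
from h import *
S=capture("scene");cv2.imwrite("pics/s7.png",S[:,:,::-1])
crop(S,360,260,50,8,"pics/m7.png")
E
```

```text
t 10.88 p [0.4645 0.0654 0.0439] jaw deg -68.58 y [ 0.0013 -0.0015 -1.    ] w 0.0174 F [-1.6478  0.2821  4.7847] j6 166.7 j1 8.1
delta cm [-0.0993  0.0115 -0.0934]
rotvec [ 0.0015  0.0012 -0.0074]
```

View pics/m7.png

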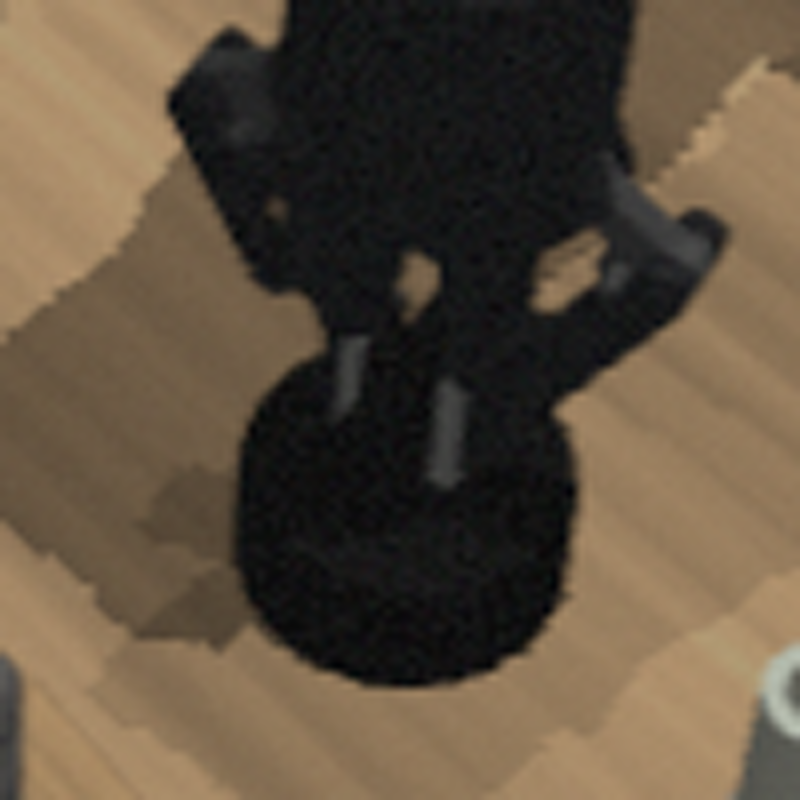

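Request:
jog_arm --deltas '[{"x": 0,"y": 0,"z": 2,"rx": 0,"ry": 0,"rz": 0},{"x": 0,"y": 0,"z": 5,"rx": 0,"ry": 0,"rz": 0},{"x": 0,"y": 0,"z": 8.5,"rx": 0,"ry": 0,"rz": 0},{"x": 0,"y": 0,"z": 12,"rx": 0,"ry": 0,"rz": 0},{"x": 1,"y": -1.5,"z": 14,"rx": 0,"ry": 0,"rz": 0},{"x": 2.5,"y": -4,"z": 14.5,"rx": 0,"ry": 0,"rz": 0},{"x": 4.5,"y": -7,"z": 14.5,"rx": 0,"ry": 0,"rz": 0},{"x": 6.5,"y": -10,"z": 14.5,"rx": 0,"ry": 0,"rz": 0},{"x": 8.5,"y": -13,"z": 14.5,"rx": 0,"ry": 0,"rz": 0},{"x": 10.5,"y": -16,"z": 14.5,"rx": 0,"ry": 0,"rz": 0},{"x": 12.5,"y": -19,"z": 14,"rx": 0,"ry": 0,"rz": 0},{"x": 14,"y": -22,"z": 14,"rx": 0,"ry": 0,"rz": 0}]'

```text
clock: 11.93
tool_pos: [0.6046, -0.1562, 0.1813]
ee_rot: [[0.365, -0.002, 0.931], [-0.931, -0.001, 0.365], [0.0, -1.0, -0.002]]
force: [0.0, 0.4, -3.2]
gripper_width: 0.017
```

```bash
python3 st.py 0.6247 -0.1843 0.160 -69
```

```text
t 11.93 p [ 0.6046 -0.1562  0.1813] jaw deg -68.58 y [-0.0021 -0.0009 -1.    ] w 0.017 F [ 0.0219  0.3898 -3.1504] j6 144.1 j1 -14.4
delta cm [ 2.0108 -2.814  -2.131 ]
rotvec [ 0.0009 -0.0021 -0.0073]
```

Request:
jog_arm --deltas '[{"x": 1.2,"y": -1.7,"z": 0,"rx": 0,"ry": -0.002,"rz": 0},{"x": 1.8,"y": -2.5,"z": -0.5,"rx": 0,"ry": -0.002,"rz": 0},{"x": 2.0,"y": -2.8,"z": -1,"rx": 0,"ry": -0.002,"rz": 0},{"x": 2.0,"y": -2.8,"z": -1.8,"rx": 0,"ry": -0.002,"rz": 0},{"x": 2.0,"y": -2.8,"z": -2.1,"rx": 0,"ry": -0.002,"rz": 0},{"x": 2.0,"y": -2.8,"z": -2.1,"rx": 0,"ry": -0.002,"rz": 0}]'

```text
clock: 12.43
tool_pos: [0.6229, -0.1823, 0.1584]
ee_rot: [[0.367, -0.004, 0.93], [-0.93, 0.001, 0.367], [-0.002, -1.0, -0.004]]
force: [-0.1, 0.1, -2.4]
gripper_width: 0.0174
```

```bash
python3 st.py 0.6247 -0.1843 0.135 -69;python3 - <<'E'
from h import *
S=capture("scene");T=capture("top");cv2.imwrite("pics/s8.png",S[:,:,::-1]);cv2.imwrite("pics/t8.png",T[:,:,::-1])
a=crop(S,225,200,50,8,None);b=crop(T,430,210,50,8,None)
cv2.imwrite("pics/m8.png",cv2.resize(np.ascontiguousarray(np.hstack([a,b])[:,:,::-1]),(800,400)))
S=load("pics/s5.png").astype(int)
E
```

```text
t 12.43 p [ 0.6229 -0.1823  0.1584] jaw deg -68.49 y [-0.0042  0.0005 -1.    ] w 0.0174 F [-0.0534  0.144  -2.4278] j6 142.2 j1 -16.3
delta cm [ 0.1763 -0.1974 -2.34  ]
rotvec [-0.0006 -0.0042 -0.0089]
```

View pics/m8.png

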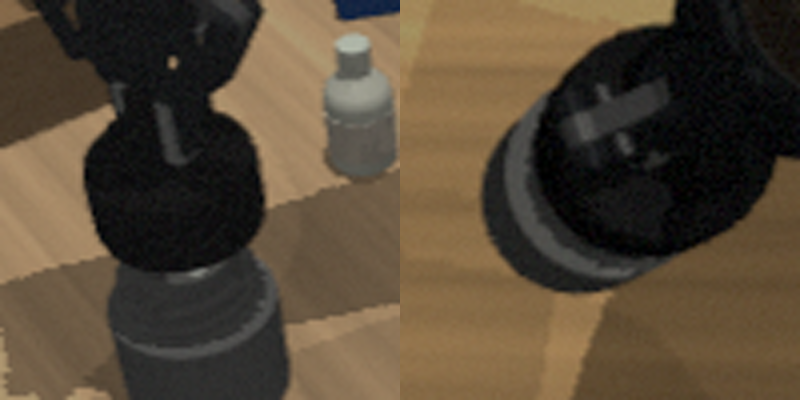

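Run:
```python
from h import *
np.set_printoptions(precision=4,suppress=True)
S=load("pics/scene0.png").astype(int);T=load("pics/top0.png").astype(int)
g=lambda a:((a[...,0]-a[...,2])<22)&(a.max(-1)<140)
# scene: lateral extents of the body rows
m=g(S)
for v in(236,240,244):
    c=np.where(m[v,190:260])[0]+190;print(v,c.min(),c.max(),(c.min()+c.max())/2)
for z in(.02,.03,.04,.05,.059):print(z,proj("scene",[.6247,-.1843,z]))
m=g(T);ys,xs=np.where(m[165:240,395:465]);print("top hull",xs.min()+395,xs.max()+395,ys.min()+165,ys.max()+165)
P=[]
for r,z in[(.044,0),(.044,.0593),(.0285,.092)]:
    for t in np.linspace(0,6.28,60):P.append([.6247+r*np.cos(t),-.1843+r*np.sin(t),z])
q=proj("top",np.array(P));print("pred top",q.min(0),q.max(0))
q=proj("scene",np.array(P));print("pred scene",q.min(0),q.max(0))
m=g(S);ys,xs=np.where(m[195:262,195:255]);print("scene hull",xs.min()+195,xs.max()+195,ys.min()+195,ys.max()+195)
```

```text
236 204 245 224.5
240 205 246 225.5
244 206 246 226.0
0.02 [[225.8247 237.7514]]
0.03 [[225.1116 234.4035]]
0.04 [[224.3872 231.0028]]
0.05 [[223.6513 227.5482]]
0.059 [[222.979  224.3918]]
top hull 401 458 178 232
pred top [399.496  177.7086] [458.4128 233.5527]
pred scene [201.3482 203.218 ] [247.6389 259.3103]
scene hull 202 246 205 259
```

Request:
jog_arm --deltas '[{"x": 0.18,"y": -0.2,"z": 0,"rx": 0,"ry": -0.004,"rz": 0},{"x": 0.18,"y": -0.2,"z": -0.5,"rx": 0,"ry": -0.004,"rz": 0},{"x": 0.18,"y": -0.2,"z": -1,"rx": 0,"ry": -0.004,"rz": 0},{"x": 0.18,"y": -0.2,"z": -1.5,"rx": 0,"ry": -0.004,"rz": 0},{"x": 0.18,"y": -0.2,"z": -2,"rx": 0,"ry": -0.004,"rz": 0},{"x": 0.18,"y": -0.2,"z": -2,"rx": 0,"ry": -0.004,"rz": 0}]'

```text
clock: 13.03
tool_pos: [0.6248, -0.1844, 0.1384]
ee_rot: [[0.367, 0.0, 0.93], [-0.93, 0.0, 0.367], [-0.0, -1.0, 0.0]]
force: [-0.1, -0.7, -3.4]
gripper_width: 0.017
```

```bash
python3 st.py 0.6247 -0.1843 0.125 -69
```

```text
t 13.03 p [ 0.6248 -0.1844  0.1384] jaw deg -68.48 y [ 0.0001  0.0003 -1.    ] w 0.017 F [-0.1477 -0.6923 -3.3835] j6 142.0 j1 -16.5
delta cm [-0.0123  0.0123 -1.3397]
rotvec [-0.0003  0.0001 -0.009 ]
```

Request:
jog_arm --deltas '[{"x": 0,"y": 0,"z": -0.3,"rx": 0,"ry": 0,"rz": 0},{"x": 0,"y": 0,"z": -0.6,"rx": 0,"ry": 0,"rz": 0},{"x": 0,"y": 0,"z": -0.9,"rx": 0,"ry": 0,"rz": 0},{"x": 0,"y": 0,"z": -1.0,"rx": 0,"ry": 0,"rz": 0},{"x": 0,"y": 0,"z": -1.0,"rx": 0,"ry": 0,"rz": 0}]'

```text
clock: 13.45
tool_pos: [0.6246, -0.1844, 0.1279]
ee_rot: [[0.367, -0.001, 0.93], [-0.93, 0.001, 0.367], [-0.001, -1.0, -0.0]]
force: [0.4, -1.1, -2.2]
gripper_width: 0.0169
```

```bash
python3 st.py 0.6247 -0.1843 0.125 -69
```

```text
t 13.45 p [ 0.6246 -0.1844  0.1279] jaw deg -68.49 y [-0.0007  0.0005 -1.    ] w 0.0169 F [ 0.3643 -1.1141 -2.1929] j6 142.0 j1 -16.5
delta cm [ 0.0108  0.0057 -0.2892]
rotvec [-0.0005 -0.0007 -0.009 ]
```

Request:
jog_arm --deltas '[{"x": 0,"y": 0,"z": -0.15,"rx": 0,"ry": 0,"rz": 0},{"x": 0,"y": 0,"z": -0.3,"rx": 0,"ry": 0,"rz": 0},{"x": 0,"y": 0,"z": -0.45,"rx": 0,"ry": 0,"rz": 0},{"x": 0,"y": 0,"z": -0.6,"rx": 0,"ry": 0,"rz": 0},{"x": 0,"y": 0,"z": -0.6,"rx": 0,"ry": 0,"rz": 0}]'

```text
clock: 13.87
tool_pos: [0.6247, -0.1844, 0.1217]
ee_rot: [[0.367, -0.001, 0.93], [-0.93, 0.001, 0.367], [-0.001, -1.0, -0.0]]
force: [0.8, -1.1, -3.2]
gripper_width: 0.0172
```

```bash
python3 st.py 0.6247 -0.1843 0.115 -69
```

```text
t 13.87 p [ 0.6247 -0.1844  0.1217] jaw deg -68.49 y [-0.0005  0.0005 -1.    ] w 0.0172 F [ 0.8446 -1.0806 -3.1765] j6 142.0 j1 -16.5
delta cm [ 0.0044  0.01   -0.6719]
rotvec [-0.0005 -0.0005 -0.0089]
```

Request:
jog_arm --deltas '[{"x": 0,"y": 0,"z": -0.1,"rx": 0,"ry": 0,"rz": 0},{"x": 0,"y": 0,"z": -0.2,"rx": 0,"ry": 0,"rz": 0},{"x": 0,"y": 0,"z": -0.3,"rx": 0,"ry": 0,"rz": 0},{"x": 0,"y": 0,"z": -0.3,"rx": 0,"ry": 0,"rz": 0}]'

```text
clock: 14.2
tool_pos: [0.6248, -0.1844, 0.1212]
ee_rot: [[0.367, 0.001, 0.93], [-0.93, -0.0, 0.367], [0.001, -1.0, 0.001]]
force: [-4.1, 0.0, 7.6]
gripper_width: 0.0171
```

```bash
python3 st.py 0.6247 -0.1843 0.115 -69
```

```text
t 14.2 p [ 0.6248 -0.1844  0.1212] jaw deg -68.49 y [ 0.0014 -0.     -1.    ] w 0.0171 F [-4.1226  0.0347  7.5526] j6 142.0 j1 -16.5
delta cm [-0.013   0.0131 -0.6206]
rotvec [ 0.0001  0.0014 -0.009 ]
```

Request:
jog_arm --deltas '[{"x": 0,"y": 0,"z": 0,"rx": 0,"ry": 0,"rz": 0},{"x": 0,"y": 0,"z": 0,"rx": 0,"ry": 0,"rz": 0},{"x": 0,"y": 0,"z": 0.2,"rx": 0,"ry": 0,"rz": 0},{"x": 0,"y": 0,"z": 0.4,"rx": 0,"ry": 0,"rz": 0},{"x": 0,"y": 0,"z": 0.4,"rx": 0,"ry": 0,"rz": 0}]' --hand -0.48

```text
clock: 14.62
tool_pos: [0.6252, -0.1846, 0.1256]
ee_rot: [[0.367, 0.002, 0.93], [-0.93, -0.0, 0.367], [0.001, -1.0, 0.002]]
force: [0.5, 0.4, 0.3]
gripper_width: 0.0223
```

```bash
cat > look.py <<'E'
from h import *
import sys
n=sys.argv[1];S=capture("scene");T=capture("top");cv2.imwrite(f"pics/s{n}.png",S[:,:,::-1]);cv2.imwrite(f"pics/t{n}.png",T[:,:,::-1])
us,vs,ut,vt,r=map(int,sys.argv[2:7])
a=crop(S,us,vs,r,8,None);b=crop(T,ut,vt,r,8,None)
a=cv2.resize(a,(400,400));b=cv2.resize(b,(400,400))
cv2.imwrite(f"pics/m{n}.png",np.ascontiguousarray(np.hstack([a,b])[:,:,::-1]))
E
python3 st.py 0.6247 -0.1843 0.125 -69; python3 look.py 9 225 205 430 205 40
```

```text
t 14.62 p [ 0.6252 -0.1846  0.1256] jaw deg -68.49 y [ 0.0022 -0.0003 -1.    ] w 0.0223 F [0.5412 0.3535 0.3448] j6 142.0 j1 -16.5
delta cm [-0.0488  0.029  -0.0629]
rotvec [ 0.0003  0.0022 -0.0089]
```

View pics/m9.png

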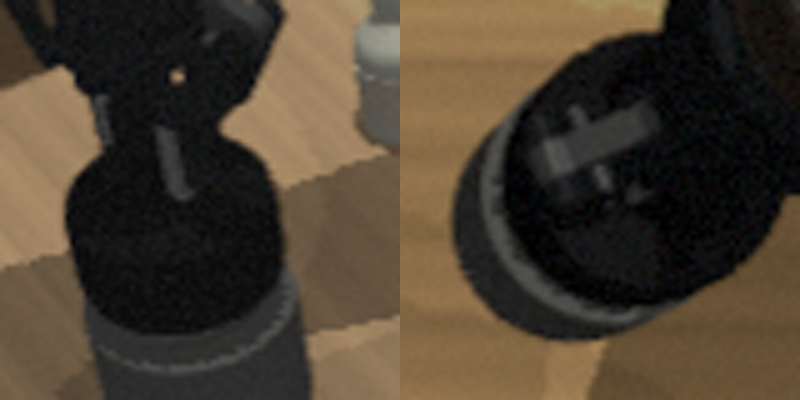

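Request:
jog_arm --deltas '[{"x": -0.05,"y": 0.03,"z": 0,"rx": 0,"ry": 0,"rz": 0.09},{"x": -0.05,"y": 0.03,"z": 0,"rx": 0,"ry": 0,"rz": 0.18},{"x": -0.05,"y": 0.03,"z": 0,"rx": 0,"ry": 0,"rz": 0.27},{"x": -0.05,"y": 0.03,"z": 0,"rx": 0,"ry": 0,"rz": 0.36},{"x": -0.05,"y": 0.03,"z": 0,"rx": 0,"ry": 0,"rz": 0.45},{"x": -0.05,"y": 0.03,"z": 0,"rx": 0,"ry": 0,"rz": 0.52},{"x": -0.05,"y": 0.03,"z": 0,"rx": 0,"ry": 0,"rz": 0.52}]'

```text
clock: 15.3
tool_pos: [0.625, -0.1844, 0.1259]
ee_rot: [[0.781, 0.003, 0.624], [-0.624, 0.0, 0.781], [0.002, -1.0, 0.002]]
force: [0.1, 0.6, 0.0]
gripper_width: 0.0221
```

```bash
cat > capz.py <<'E'
from h import *
import sys
o=get_obs();print("Tq",np.round(o["ft_torque"],3))
S=capture("scene");n=sys.argv[1];cv2.imwrite(f"pics/s{n}.png",S[:,:,::-1]);crop(S,225,205,40,8,f"pics/m{n}.png")
b=cv2.GaussianBlur(S,(3,3),0).astype(int).mean(-1)
for u in(217,221,225):
    col=b[205:250,u];print(u,col[14:38].round().astype(int))
def edge(z):
    t=np.linspace(0,6.28,300);q=proj("scene",np.c_[.6247+.041*np.cos(t),-.1843+.041*np.sin(t),0*t+z])
    return [round(q[np.abs(q[:,0]-u)<1.5][:,1].max(),1) for u in(217,221,225)]
for z in(.0593,.0693,.0777,.085):print(z,edge(z))
E
python3 st.py 0.6247 -0.1843 0.125 -69; python3 capz.py 10
```

```text
t 15.3 p [ 0.625  -0.1844  0.1259] jaw deg -38.64 y [ 0.0028  0.0003 -1.    ] w 0.0221 F [0.1314 0.5674 0.0082] j6 112.2 j1 -16.5
delta cm [-0.026   0.0108 -0.0913]
rotvec [ 0.0005  0.0028 -0.5298]
Tq [ 0.    -0.08  -0.014]
217 [15 14 15 17 17 17 17 16 16 16 15 17 26 41 47 46 47 49 53 60 59 50 45 45]
221 [17 16 16 15 14 16 16 16 17 16 16 18 28 41 46 45 47 48 55 67 64 52 46 45]
225 [16 16 16 16 17 18 16 15 16 17 15 22 37 46 46 47 48 52 63 67 56 46 46 47]
0.0593 [np.float64(238.3), np.float64(238.3), np.float64(238.1)]
0.0693 [np.float64(234.7), np.float64(234.7), np.float64(234.4)]
0.0777 [np.float64(231.7), np.float64(231.7), np.float64(231.3)]
0.085 [np.float64(229.0), np.float64(228.9), np.float64(228.4)]
```

View pics/m10.png

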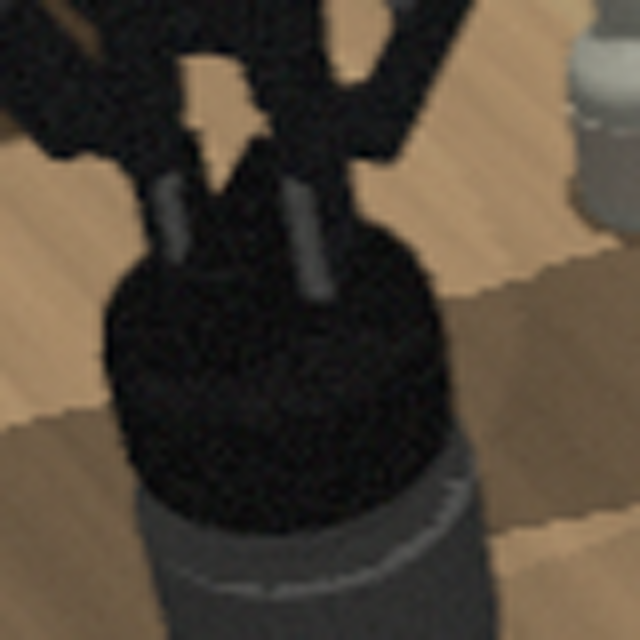

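Cap edge still at row ~231.5, i.e. underside ≈78 mm, resting on a land. Turning further back.

Request:
jog_arm --deltas '[{"x": -0.03,"y": 0.01,"z": 0,"rx": 0,"ry": 0.003,"rz": 0.09},{"x": -0.03,"y": 0.01,"z": 0,"rx": 0,"ry": 0.003,"rz": 0.18},{"x": -0.03,"y": 0.01,"z": 0,"rx": 0,"ry": 0.003,"rz": 0.27},{"x": -0.03,"y": 0.01,"z": 0,"rx": 0,"ry": 0.003,"rz": 0.36},{"x": -0.03,"y": 0.01,"z": 0,"rx": 0,"ry": 0.003,"rz": 0.4},{"x": -0.03,"y": 0.01,"z": 0,"rx": 0,"ry": 0.003,"rz": 0.4}]'

```text
clock: 15.85
tool_pos: [0.6243, -0.1842, 0.1249]
ee_rot: [[0.962, -0.002, 0.274], [-0.274, 0.001, 0.962], [-0.002, -1.0, 0.0]]
force: [0.7, -0.1, -0.5]
gripper_width: 0.0222
```

```bash
python3 st.py 0.6247 -0.1843 0.125 -69; python3 capz.py 11 | head -4
```

```text
t 15.85 p [ 0.6243 -0.1842  0.1249] jaw deg -15.92 y [-0.0017  0.0008 -1.    ] w 0.0222 F [ 0.7365 -0.0985 -0.4918] j6 89.5 j1 -16.4
delta cm [ 0.0392 -0.0096  0.0064]
rotvec [-0.0015 -0.0012 -0.9265]
Tq [-0.041 -0.026 -0.009]
217 [22 23 21 18 17 16 16 16 18 18 16 16 16 16 16 22 33 45 52 58 58 51 47 47]
221 [22 21 18 16 15 14 15 16 16 15 15 16 16 15 15 19 31 43 51 59 60 52 46 45]
225 [20 19 19 17 16 14 13 15 16 16 15 15 15 16 18 27 41 49 57 64 56 47 45 45]
```

Cap edge dropped 3 rows to ~234.7 → underside ≈69.3 mm: started on the thread. The wrist has only 90° left clockwise, so I regrasp half a turn round.

Request:
jog_arm --deltas '[{"x": 0.04,"y": 0,"z": 0,"rx": 0,"ry": 0,"rz": -0.04},{"x": 0.04,"y": 0,"z": 0,"rx": 0,"ry": 0,"rz": -0.04},{"x": 0.04,"y": 0,"z": 2,"rx": 0,"ry": 0,"rz": -0.04},{"x": 0.04,"y": 0,"z": 4,"rx": 0,"ry": 0,"rz": 0},{"x": 0.04,"y": 0,"z": 4.2,"rx": 0,"ry": 0,"rz": 0.12},{"x": 0.04,"y": 0,"z": 4.2,"rx": 0,"ry": 0,"rz": 0.24},{"x": 0.04,"y": 0,"z": 4.2,"rx": 0,"ry": 0,"rz": 0.36},{"x": 0.04,"y": 0,"z": 4.2,"rx": 0,"ry": 0,"rz": 0.48},{"x": 0.04,"y": 0,"z": 4.2,"rx": 0,"ry": 0,"rz": 0.6},{"x": 0.04,"y": 0,"z": 4.2,"rx": 0,"ry": 0,"rz": 0.72},{"x": 0.04,"y": 0,"z": 4.2,"rx": 0,"ry": 0,"rz": 0.84},{"x": 0.04,"y": 0,"z": 4.2,"rx": 0,"ry": 0,"rz": 0.96}]' --hand 0

```text
clock: 16.9
tool_pos: [0.6245, -0.1841, 0.1667]
ee_rot: [[0.774, -0.002, -0.634], [0.634, -0.001, 0.774], [-0.002, -1.0, 0.001]]
force: [-0.9, -0.6, -0.4]
gripper_width: 0.0431
```

```bash
python3 st.py 0.6247 -0.1843 0.167 -15;python3 look.py 12 225 205 430 205 40
```

```text
t 16.9 p [ 0.6245 -0.1841  0.1667] jaw deg 39.33 y [-0.0023 -0.0008 -1.    ] w 0.0431 F [-0.8636 -0.5674 -0.3926] j6 34.3 j1 -16.4
delta cm [ 0.0207 -0.0214  0.034 ]
rotvec [-0.0004 -0.0024 -0.9482]
```

View pics/m12.png

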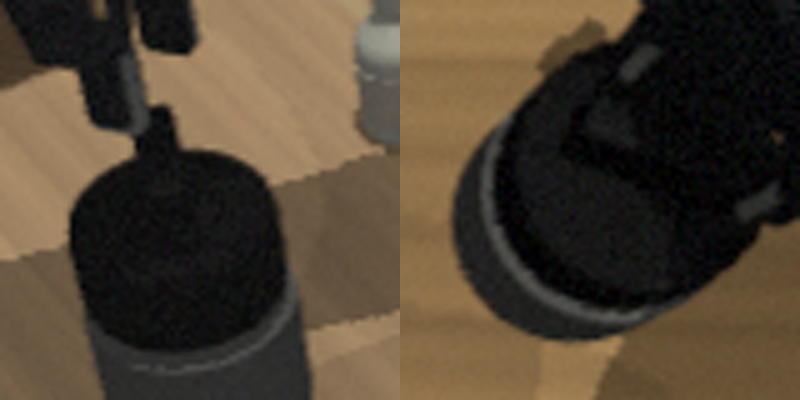

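Request:
jog_arm --deltas '[{"x": 0,"y": 0,"z": 0,"rx": 0,"ry": 0,"rz": 0.12},{"x": 0,"y": 0,"z": 0,"rx": 0,"ry": 0,"rz": 0.24},{"x": 0,"y": 0,"z": 0,"rx": 0,"ry": 0,"rz": 0.36},{"x": 0,"y": 0,"z": 0,"rx": 0,"ry": 0,"rz": 0.48},{"x": 0,"y": 0,"z": 0,"rx": 0,"ry": 0,"rz": 0.6},{"x": 0,"y": 0,"z": 0,"rx": 0,"ry": 0,"rz": 0.72},{"x": 0,"y": 0,"z": 0,"rx": 0,"ry": 0,"rz": 0.84},{"x": 0,"y": 0,"z": 0,"rx": 0,"ry": 0,"rz": 0.96},{"x": 0,"y": 0,"z": 0,"rx": 0,"ry": 0,"rz": 1.08},{"x": 0,"y": 0,"z": 0,"rx": 0,"ry": 0,"rz": 1.2},{"x": 0,"y": 0,"z": 0,"rx": 0,"ry": 0,"rz": 1.32},{"x": 0,"y": 0,"z": 0,"rx": 0,"ry": 0,"rz": 1.44}]'

```text
clock: 18.0
tool_pos: [0.6244, -0.184, 0.1665]
ee_rot: [[-0.524, 0.0, -0.852], [0.852, -0.002, -0.524], [-0.002, -1.0, 0.001]]
force: [-0.4, 0.3, -0.0]
gripper_width: 0.0429
```

```bash
python3 st.py 0.6247 -0.1843 0.117 158
```

```text
t 18.0 p [ 0.6244 -0.184   0.1665] jaw deg 121.61 y [ 0.0001 -0.0021 -1.    ] w 0.0429 F [-0.3772  0.2641 -0.023 ] j6 -48.0 j1 -16.4
delta cm [ 0.0311 -0.0296 -4.9484]
rotvec [0.002  0.0008 0.6352]
```

Request:
jog_arm --deltas '[{"x": 0.03,"y": -0.03,"z": 0,"rx": 0.002,"ry": 0,"rz": 0.12},{"x": 0.03,"y": -0.03,"z": 0,"rx": 0.002,"ry": 0,"rz": 0.24},{"x": 0.03,"y": -0.03,"z": 0,"rx": 0.002,"ry": 0,"rz": 0.36},{"x": 0.03,"y": -0.03,"z": 0,"rx": 0.002,"ry": 0,"rz": 0.48},{"x": 0.03,"y": -0.03,"z": 0,"rx": 0.002,"ry": 0,"rz": 0.6},{"x": 0.03,"y": -0.03,"z": -0.5,"rx": 0.002,"ry": 0,"rz": 0.635},{"x": 0.03,"y": -0.03,"z": -1.5,"rx": 0.002,"ry": 0,"rz": 0.635},{"x": 0.03,"y": -0.03,"z": -3,"rx": 0.002,"ry": 0,"rz": 0.635},{"x": 0.03,"y": -0.03,"z": -4,"rx": 0.002,"ry": 0,"rz": 0.635},{"x": 0.03,"y": -0.03,"z": -4.8,"rx": 0.002,"ry": 0,"rz": 0.635},{"x": 0.03,"y": -0.03,"z": -5.1,"rx": 0.002,"ry": 0,"rz": 0.635},{"x": 0.03,"y": -0.03,"z": -5.1,"rx": 0.002,"ry": 0,"rz": 0.635}]'

```text
clock: 19.0
tool_pos: [0.6239, -0.1841, 0.114]
ee_rot: [[-0.927, -0.002, -0.376], [0.376, 0.001, -0.927], [0.002, -1.0, -0.0]]
force: [0.1, 0.0, -0.1]
gripper_width: 0.0428
```

Request:
jog_arm --deltas '[{"x": 0,"y": 0,"z": 0,"rx": 0,"ry": 0,"rz": 0},{"x": 0,"y": 0,"z": 0,"rx": 0,"ry": 0,"rz": 0},{"x": 0,"y": 0,"z": 0,"rx": 0,"ry": 0,"rz": 0},{"x": 0,"y": 0,"z": 0,"rx": 0,"ry": 0,"rz": 0},{"x": 0,"y": 0,"z": 0,"rx": 0,"ry": 0,"rz": 0}]' --hand -0.48

```text
clock: 19.42
tool_pos: [0.6242, -0.1842, 0.1146]
ee_rot: [[-0.927, -0.001, -0.376], [0.376, 0.001, -0.927], [0.001, -1.0, -0.0]]
force: [-0.4, -1.4, 0.3]
gripper_width: 0.0218
```

```bash
python3 st.py 0.6247 -0.1843 0.115 158;python3 look.py 13 225 205 430 205 40
```

```text
t 19.42 p [ 0.6242 -0.1842  0.1146] jaw deg 157.93 y [-0.0007  0.0007 -1.    ] w 0.0218 F [-0.424  -1.4095  0.2923] j6 -84.4 j1 -16.4
delta cm [ 0.0491 -0.0145  0.0413]
rotvec [-0.0007 -0.0007  0.0012]
```

View pics/m13.png

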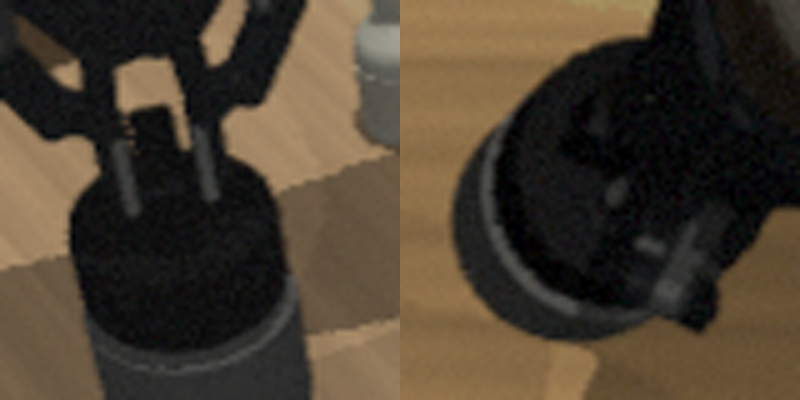

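Request:
jog_arm --deltas '[{"x": 0.04,"y": -0.01,"z": 0,"rx": 0,"ry": 0,"rz": -0.1},{"x": 0.04,"y": -0.01,"z": 0,"rx": 0,"ry": 0,"rz": -0.2},{"x": 0.04,"y": -0.01,"z": 0,"rx": 0,"ry": 0,"rz": -0.3},{"x": 0.04,"y": -0.01,"z": 0,"rx": 0,"ry": 0,"rz": -0.4},{"x": 0.04,"y": -0.01,"z": 0,"rx": 0,"ry": 0,"rz": -0.5},{"x": 0.04,"y": -0.01,"z": 0,"rx": 0,"ry": 0,"rz": -0.6},{"x": 0.04,"y": -0.01,"z": 0,"rx": 0,"ry": 0,"rz": -0.7},{"x": 0.04,"y": -0.01,"z": 0,"rx": 0,"ry": 0,"rz": -0.8},{"x": 0.04,"y": -0.01,"z": 0,"rx": 0,"ry": 0,"rz": -0.9},{"x": 0.04,"y": -0.01,"z": 0,"rx": 0,"ry": 0,"rz": -1.0},{"x": 0.04,"y": -0.01,"z": 0,"rx": 0,"ry": 0,"rz": -1.1},{"x": 0.04,"y": -0.01,"z": 0,"rx": 0,"ry": 0,"rz": -1.2}]'

```text
clock: 20.52
tool_pos: [0.6242, -0.1842, 0.114]
ee_rot: [[0.019, -0.0, -1.0], [1.0, 0.002, 0.019], [0.002, -1.0, 0.0]]
force: [-0.1, 0.4, -1.3]
gripper_width: 0.0222
```

```bash
python3 st.py 0.6247 -0.1843 0.115 158;python3 capz.py 14
```

```text
t 20.52 p [ 0.6242 -0.1842  0.114 ] jaw deg 88.89 y [-0.0004  0.0015 -1.    ] w 0.0222 F [-0.0663  0.4257 -1.2898] j6 -15.4 j1 -16.5
delta cm [ 0.0502 -0.0144  0.0973]
rotvec [-0.0011 -0.0013  1.2062]
Tq [ 0.047 -0.044 -0.002]
217 [22 23 22 20 17 16 16 15 15 15 15 15 15 16 16 17 20 28 46 60 59 50 45 45]
221 [17 17 16 15 16 16 18 17 14 14 15 16 16 16 15 15 17 27 45 60 60 52 47 45]
225 [15 16 18 17 17 16 15 15 15 15 16 17 18 16 14 13 19 32 45 49 47 45 44 44]
0.0593 [np.float64(238.3), np.float64(238.3), np.float64(238.1)]
0.0693 [np.float64(234.7), np.float64(234.7), np.float64(234.4)]
0.0777 [np.float64(231.7), np.float64(231.7), np.float64(231.3)]
0.085 [np.float64(229.0), np.float64(228.9), np.float64(228.4)]
```

Request:
jog_arm --deltas '[{"x": 0.04,"y": -0.01,"z": 0,"rx": 0,"ry": 0,"rz": -0.1},{"x": 0.04,"y": -0.01,"z": 0,"rx": 0,"ry": 0,"rz": -0.2},{"x": 0.04,"y": -0.01,"z": 0,"rx": 0,"ry": 0,"rz": -0.3},{"x": 0.04,"y": -0.01,"z": 0,"rx": 0,"ry": 0,"rz": -0.4},{"x": 0.04,"y": -0.01,"z": 0,"rx": 0,"ry": 0,"rz": -0.5},{"x": 0.04,"y": -0.01,"z": 0,"rx": 0,"ry": 0,"rz": -0.6},{"x": 0.04,"y": -0.01,"z": 0,"rx": 0,"ry": 0,"rz": -0.7},{"x": 0.04,"y": -0.01,"z": 0,"rx": 0,"ry": 0,"rz": -0.8},{"x": 0.04,"y": -0.01,"z": 0,"rx": 0,"ry": 0,"rz": -0.85}]'

```text
clock: 21.32
tool_pos: [0.6245, -0.1842, 0.114]
ee_rot: [[0.767, 0.001, -0.642], [0.642, 0.001, 0.767], [0.001, -1.0, 0.001]]
force: [-1.1, 0.9, -1.2]
gripper_width: 0.0222
```

```bash
python3 st.py 0.6247 -0.1843 0.115 158;python3 capz.py 15|head -4
```

```text
t 21.32 p [ 0.6245 -0.1842  0.114 ] jaw deg 39.91 y [ 0.0006  0.0013 -1.    ] w 0.0222 F [-1.0514  0.8575 -1.1582] j6 33.6 j1 -16.5
delta cm [ 0.0188 -0.0081  0.1026]
rotvec [-0.0014 -0.0009  2.0611]
Tq [-0.03  -0.036  0.008]
217 [19 21 22 20 20 19 18 15 14 14 16 17 15 14 15 16 16 16 25 44 55 50 45 45]
221 [22 21 22 22 21 19 16 16 16 16 17 19 18 17 19 17 17 17 21 37 52 51 47 46]
225 [21 22 23 23 22 19 18 17 15 15 16 18 17 16 15 15 15 16 28 48 53 47 45 45]
```

Request:
jog_arm --deltas '[{"x": 0.02,"y": -0.01,"z": 0,"rx": 0,"ry": 0,"rz": -0.06},{"x": 0.02,"y": -0.01,"z": 0,"rx": 0,"ry": 0,"rz": -0.12},{"x": 0.02,"y": -0.01,"z": 0,"rx": 0,"ry": 0,"rz": -0.18},{"x": 0.02,"y": -0.01,"z": 0,"rx": 0,"ry": 0,"rz": -0.24},{"x": 0.02,"y": -0.01,"z": 0,"rx": 0,"ry": 0,"rz": -0.3},{"x": 0.02,"y": -0.01,"z": 0,"rx": 0,"ry": 0,"rz": -0.3}]'

```text
clock: 21.87
tool_pos: [0.6247, -0.1843, 0.114]
ee_rot: [[0.922, 0.001, -0.387], [0.387, 0.001, 0.922], [0.001, -1.0, 0.001]]
force: [-0.6, 0.1, -0.8]
gripper_width: 0.0221
```

```bash
python3 st.py 0.6247 -0.1843 0.115 158;python3 capz.py 16|head -4
```

```text
t 21.87 p [ 0.6247 -0.1843  0.114 ] jaw deg 22.8 y [ 0.0009  0.001  -1.    ] w 0.0221 F [-0.6338  0.1106 -0.7967] j6 50.7 j1 -16.5
delta cm [-0.0009  0.0029  0.1005]
rotvec [-0.0016 -0.0008  2.3597]
Tq [ 0.019 -0.059  0.053]
217 [19 22 23 22 20 18 17 17 20 20 18 15 16 18 18 18 18 16 23 40 52 49 45 45]
221 [23 23 23 24 23 20 18 17 16 15 14 15 16 17 17 18 18 17 22 41 54 51 46 46]
225 [24 22 22 22 20 17 16 16 16 14 13 15 14 14 14 14 14 16 31 54 56 47 44 45]
```

Request:
jog_arm --deltas '[{"x": 0,"y": 0,"z": 0,"rx": 0,"ry": 0,"rz": -0.05},{"x": 0,"y": 0,"z": 0,"rx": 0,"ry": 0,"rz": -0.1},{"x": 0,"y": 0,"z": 0,"rx": 0,"ry": 0,"rz": -0.15},{"x": 0,"y": 0,"z": 0,"rx": 0,"ry": 0,"rz": -0.2},{"x": 0,"y": 0,"z": 0,"rx": 0,"ry": 0,"rz": -0.2}]'

```text
clock: 22.33
tool_pos: [0.6248, -0.1843, 0.1141]
ee_rot: [[0.98, 0.001, -0.2], [0.2, 0.001, 0.98], [0.001, -1.0, 0.0]]
force: [0.6, 1.2, -0.2]
gripper_width: 0.0226
```

```bash
python3 st.py 0.6247 -0.1843 0.115 158;python3 capz.py 17|head -4
```

```text
t 22.33 p [ 0.6248 -0.1843  0.1141] jaw deg 11.55 y [ 0.0013  0.0007 -1.    ] w 0.0226 F [ 0.5865  1.2072 -0.2344] j6 62.0 j1 -16.5
delta cm [-0.0062  0.002   0.0905]
rotvec [-0.0019 -0.0005  2.5561]
Tq [-0.054  0.042 -0.012]
217 [22 22 21 21 22 22 18 17 18 19 18 17 14 14 15 16 16 16 24 45 56 50 45 45]
221 [24 22 20 20 21 21 20 16 14 14 16 16 16 16 15 15 15 16 22 43 56 52 48 48]
225 [22 21 20 20 19 18 17 16 15 14 14 15 16 16 14 13 14 15 29 50 53 46 45 46]
```

View pics/m17.png

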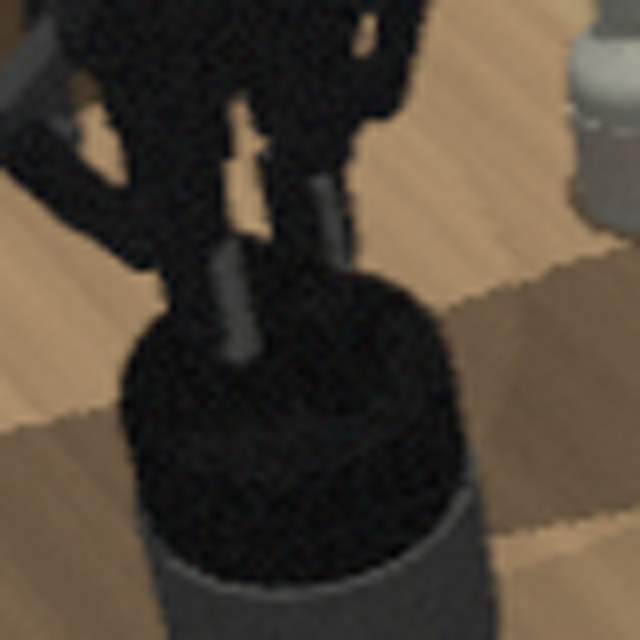

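Request:
jog_arm --deltas '[{"x": 0,"y": 0,"z": 0,"rx": 0,"ry": 0,"rz": -0.05},{"x": 0,"y": 0,"z": 0,"rx": 0,"ry": 0,"rz": -0.1},{"x": 0,"y": 0,"z": 0,"rx": 0,"ry": 0,"rz": -0.15},{"x": 0,"y": 0,"z": 0,"rx": 0,"ry": 0,"rz": -0.2}]'

```text
clock: 22.72
tool_pos: [0.6248, -0.1844, 0.1141]
ee_rot: [[1.0, 0.002, -0.004], [0.004, 0.0, 1.0], [0.002, -1.0, 0.0]]
force: [0.5, 0.0, -1.2]
gripper_width: 0.0223
```

```bash
python3 st.py 0.6247 -0.1843 0.115 158;python3 capz.py 18|head -4
```

```text
t 22.72 p [ 0.6248 -0.1844  0.1141] jaw deg 0.2 y [ 0.0015  0.0004 -1.    ] w 0.0223 F [ 0.4741  0.0064 -1.177 ] j6 73.3 j1 -16.5
delta cm [-0.0108  0.0061  0.0864]
rotvec [-0.0022 -0.0001  2.7541]
Tq [-0.033 -0.032  0.12 ]
217 [22 22 22 23 23 20 17 16 14 13 14 14 15 16 17 16 15 15 24 42 54 50 45 45]
221 [22 22 22 23 23 20 17 17 16 14 14 14 15 17 17 17 18 18 24 43 56 52 47 47]
225 [22 22 22 22 21 20 20 17 15 15 15 13 13 15 15 14 13 14 30 53 56 48 46 46]
```

Request:
jog_arm --deltas '[{"x": 0,"y": 0,"z": 0,"rx": 0,"ry": 0,"rz": -0.05},{"x": 0,"y": 0,"z": 0,"rx": 0,"ry": 0,"rz": -0.1},{"x": 0,"y": 0,"z": 0,"rx": 0,"ry": 0,"rz": -0.15},{"x": 0,"y": 0,"z": 0,"rx": 0,"ry": 0,"rz": -0.15}]'

```text
clock: 23.1
tool_pos: [0.625, -0.1842, 0.1142]
ee_rot: [[0.99, 0.002, 0.144], [-0.144, 0.0, 0.99], [0.002, -1.0, 0.0]]
force: [0.7, 0.4, -0.2]
gripper_width: 0.0224
```

```bash
python3 st.py 0.6247 -0.1843 0.115 158;python3 look.py 19 225 205 430 205 40; python3 -c "
from h import *;print(get_obs()['ft_torque'])"
```

```text
t 23.1 p [ 0.625  -0.1842  0.1142] jaw deg -8.27 y [ 0.0019  0.0002 -1.    ] w 0.0224 F [ 0.7197  0.4251 -0.1978] j6 81.8 j1 -16.4
delta cm [-0.0325 -0.0108  0.085 ]
rotvec [-0.0028  0.0001  2.9019]
[ 0.0563266  -0.06728215  0.49669783]
```

View pics/m19.png

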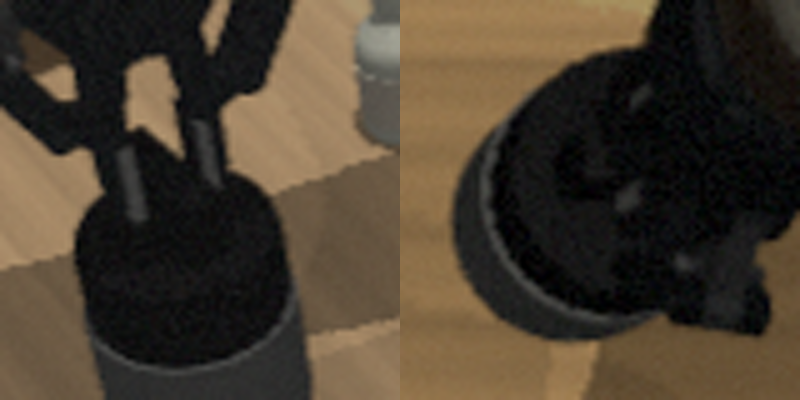

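Request:
jog_arm --deltas '[{"x": 0,"y": 0,"z": 0,"rx": 0,"ry": 0,"rz": -0.04},{"x": 0,"y": 0,"z": 0,"rx": 0,"ry": 0,"rz": -0.08},{"x": 0,"y": 0,"z": 0,"rx": 0,"ry": 0,"rz": -0.08}]'

```text
clock: 23.45
tool_pos: [0.6251, -0.1838, 0.1143]
ee_rot: [[0.976, 0.002, 0.219], [-0.219, 0.0, 0.976], [0.002, -1.0, 0.001]]
force: [0.4, -0.1, -1.1]
gripper_width: 0.0221
```

```bash
python3 st.py 0.6247 -0.1843 0.115 158; python3 -c "
from h import *;print(get_obs()['ft_torque'])"; python3 capz.py 20
```

```text
t 23.45 p [ 0.6251 -0.1838  0.1143] jaw deg -12.64 y [ 0.002   0.0004 -1.    ] w 0.0221 F [ 0.3733 -0.11   -1.1354] j6 86.2 j1 -16.4
delta cm [-0.0376 -0.0454  0.0749]
rotvec [-0.003  -0.0004  2.9783]
[ 0.20864319 -0.00244889  0.99977421]
Tq [ 0.209 -0.002  1.   ]
217 [21 23 24 24 22 20 19 19 19 18 15 15 15 15 15 15 15 16 24 41 53 51 46 45]
221 [21 21 20 20 22 21 18 16 14 14 16 19 18 15 15 16 15 15 21 40 54 52 46 45]
225 [24 23 22 20 19 18 15 14 14 14 14 15 17 17 18 18 17 16 29 49 53 47 46 47]
0.0593 [np.float64(238.3), np.float64(238.3), np.float64(238.1)]
0.0693 [np.float64(234.7), np.float64(234.7), np.float64(234.4)]
0.0777 [np.float64(231.7), np.float64(231.7), np.float64(231.3)]
0.085 [np.float64(229.0), np.float64(228.9), np.float64(228.4)]
```

Torque climbs to 1.0 N·m with the skirt on the shoulder (edge row ≈238): cap fully home. Relax, open and lift off.

Request:
jog_arm --deltas '[{"x": 0,"y": 0,"z": 0,"rx": 0,"ry": 0,"rz": 0.06},{"x": 0,"y": 0,"z": 0,"rx": 0,"ry": 0,"rz": 0.12},{"x": 0,"y": 0,"z": 0,"rx": 0,"ry": 0,"rz": 0.12},{"x": 0,"y": 0,"z": 0,"rx": 0,"ry": 0,"rz": 0.12},{"x": 0,"y": 0,"z": 0.5,"rx": 0,"ry": 0,"rz": 0.12},{"x": 0,"y": 0,"z": 2,"rx": 0,"ry": 0,"rz": 0.12},{"x": 0,"y": 0,"z": 5,"rx": 0,"ry": 0,"rz": 0.12},{"x": 0,"y": 0,"z": 8,"rx": 0,"ry": 0,"rz": 0.12},{"x": -2,"y": 1,"z": 10,"rx": 0,"ry": 0,"rz": 0.12},{"x": -5,"y": 2,"z": 10,"rx": 0,"ry": 0,"rz": 0.12},{"x": -8,"y": 4,"z": 10,"rx": 0,"ry": 0,"rz": 0.12},{"x": -11,"y": 6,"z": 10,"rx": 0,"ry": 0,"rz": 0.12}]' --hand 0.2

```text
clock: 24.5
tool_pos: [0.5142, -0.1238, 0.215]
ee_rot: [[0.995, 0.004, 0.102], [-0.102, 0.0, 0.995], [0.004, -1.0, 0.001]]
force: [-0.5, 1.2, -0.2]
gripper_width: 0.0512
```

```bash
python3 st.py 0.44 -0.1755 0.18 0;python3 - <<'E'
from h import *
S=capture("scene");T=capture("top");cv2.imwrite("pics/s21.png",S[:,:,::-1]);cv2.imwrite("pics/t21.png",T[:,:,::-1])
cv2.imwrite("pics/m21.png",cv2.resize(np.ascontiguousarray(np.hstack([S,T])[:,:,::-1]),(800,300)))
crop(S,225,215,40,8,"pics/m21c.png")
E
```

```text
t 24.5 p [ 0.5142 -0.1238  0.215 ] jaw deg -5.87 y [ 0.0038  0.0003 -1.    ] w 0.0512 F [-0.5374  1.191  -0.1812] j6 82.3 j1 -13.6
delta cm [-7.4228 -5.169  -3.5048]
rotvec [-0.0004  0.0038  0.1024]
```

View pics/m21.png

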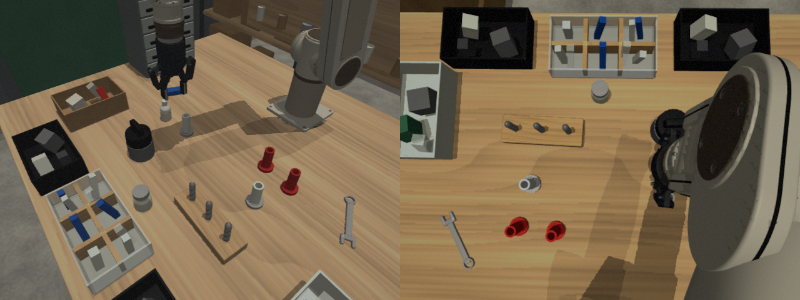

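View pics/m21c.png

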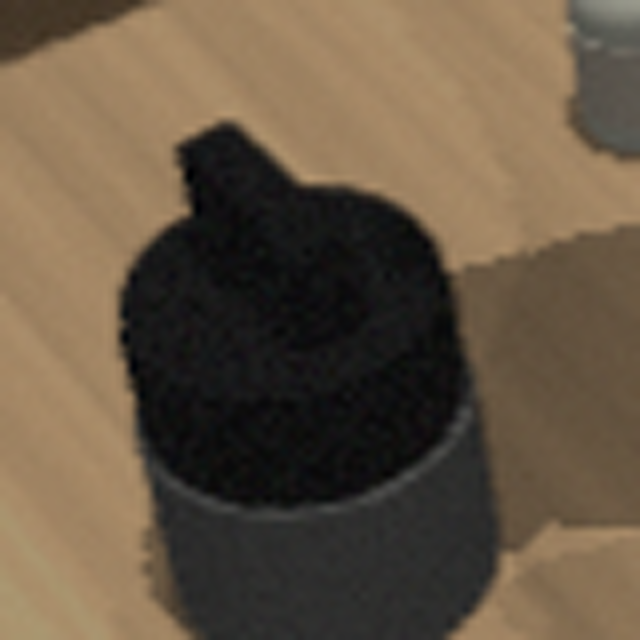

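Cap is home on the shoulder. Sleeve A, near top (206,294) now instead of (211,314), has been knocked; remeasuring both.

Run:
```python
from h import *
T=load("pics/t21.png");S=load("pics/s21.png")
a=[crop(T,206,295,28,14,None),crop(S,411,310,28,14,None)];cv2.imwrite("pics/c5.png",np.ascontiguousarray(cv2.resize(np.hstack(a),(800,400))[:,:,::-1]))
a=[crop(S,298,195,28,14,None),crop(S,228,315,28,14,None)];cv2.imwrite("pics/c6.png",np.ascontiguousarray(cv2.resize(np.hstack(a),(800,400))[:,:,::-1]))
```

View pics/c5.png

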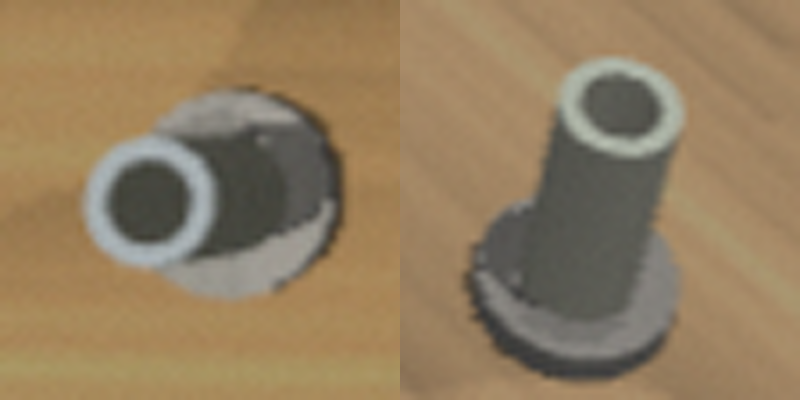

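View pics/c6.png

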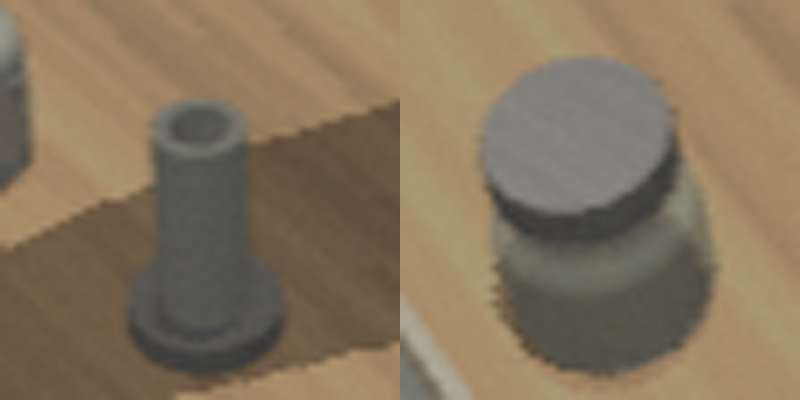

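Request:
jog_arm --deltas '[{"x": -2,"y": -1.4,"z": 0,"rx": 0,"ry": 0.004,"rz": 0.05},{"x": -4,"y": -2.8,"z": -0.5,"rx": 0,"ry": 0.004,"rz": 0.1},{"x": -6,"y": -4.2,"z": -1.5,"rx": 0,"ry": 0.004,"rz": 0.1},{"x": -7.2,"y": -5,"z": -3,"rx": 0,"ry": 0.004,"rz": 0.1},{"x": -7.4,"y": -5.17,"z": -5,"rx": 0,"ry": 0.004,"rz": 0.1},{"x": -7.4,"y": -5.17,"z": -7,"rx": 0,"ry": 0.004,"rz": 0.1},{"x": -7.4,"y": -5.17,"z": -8,"rx": 0,"ry": 0.004,"rz": 0.1},{"x": -7.4,"y": -5.17,"z": -8,"rx": 0,"ry": 0.004,"rz": 0.1}]' --hand 1

```text
clock: 25.27
tool_pos: [0.4333, -0.1727, 0.1319]
ee_rot: [[1.0, -0.013, 0.001], [-0.001, 0.003, 1.0], [-0.013, -1.0, 0.003]]
force: [-0.6, 0.0, 0.5]
gripper_width: 0.0856
```

```bash
python3 st.py 0.44 -0.1755 0.043 0;python3 - <<'E'
from h import *
np.set_printoptions(precision=4,suppress=True)
print("A",tri((198.55,294.7),(413.5,296.4)),onz("top",(198.55,294.7),.08),onz("scene",(413.5,296.4),.08))
print("B",onz("scene",(297.55,184.5),.08))
E
```

```text
t 25.27 p [ 0.4333 -0.1727  0.1319] jaw deg -0.04 y [-0.0129  0.0035 -0.9999] w 0.0856 F [-0.5729  0.0276  0.5132] j6 68.4 j1 -21.7
delta cm [ 0.6658 -0.275  -8.8862]
rotvec [-0.0035 -0.0129  0.0008]
A (array([0.4656, 0.1968, 0.0811]), np.float64(0.0004992576561969304)) [0.4653 0.1973 0.08  ] [0.465  0.1962 0.08  ]
B [ 0.4399 -0.1749  0.08  ]
```

Request:
jog_arm --deltas '[{"x": 0.5,"y": -0.2,"z": 0,"rx": -0.003,"ry": -0.013,"rz": 0},{"x": 0.65,"y": -0.27,"z": -1,"rx": -0.003,"ry": -0.013,"rz": 0},{"x": 0.65,"y": -0.27,"z": -1.5,"rx": -0.003,"ry": -0.013,"rz": 0},{"x": 0.65,"y": -0.27,"z": -1.5,"rx": -0.003,"ry": -0.013,"rz": 0}]'

```text
clock: 25.6
tool_pos: [0.4396, -0.1753, 0.1161]
ee_rot: [[1.0, -0.001, 0.001], [-0.001, 0.001, 1.0], [-0.001, -1.0, 0.001]]
force: [-1.3, 0.8, -0.7]
gripper_width: 0.0852
```

```bash
python3 st.py 0.44 -0.1753 0.043 0
```

```text
t 25.6 p [ 0.4396 -0.1753  0.1161] jaw deg -0.04 y [-0.001   0.0009 -1.    ] w 0.0852 F [-1.2802  0.8331 -0.7412] j6 68.3 j1 -21.8
delta cm [ 0.0412  0.0003 -7.3061]
rotvec [-0.0009 -0.001   0.0008]
```

Request:
jog_arm --deltas '[{"x": 0.04,"y": 0,"z": -1.5,"rx": 0,"ry": 0,"rz": 0},{"x": 0.04,"y": 0,"z": -3.5,"rx": 0,"ry": 0,"rz": 0},{"x": 0.04,"y": 0,"z": -5.5,"rx": 0,"ry": 0,"rz": 0},{"x": 0.04,"y": 0,"z": -6.8,"rx": 0,"ry": 0,"rz": 0},{"x": 0.04,"y": 0,"z": -7.3,"rx": 0,"ry": 0,"rz": 0},{"x": 0.04,"y": 0,"z": -7.3,"rx": 0,"ry": 0,"rz": 0},{"x": 0.04,"y": 0,"z": -7.3,"rx": 0,"ry": 0,"rz": 0}]'

```text
clock: 26.18
tool_pos: [0.4404, -0.1754, 0.0435]
ee_rot: [[1.0, -0.001, 0.001], [-0.001, 0.001, 1.0], [-0.001, -1.0, 0.001]]
force: [-0.5, -0.2, 0.2]
gripper_width: 0.0854
```

Request:
jog_arm --deltas '[{"x": 0,"y": 0,"z": 0,"rx": 0,"ry": 0,"rz": 0},{"x": 0,"y": 0,"z": 0,"rx": 0,"ry": 0,"rz": 0},{"x": 0,"y": 0,"z": 0,"rx": 0,"ry": 0,"rz": 0},{"x": 0,"y": 0,"z": 0,"rx": 0,"ry": 0,"rz": 0},{"x": 0,"y": 0,"z": 0,"rx": 0,"ry": 0,"rz": 0},{"x": 0,"y": 0,"z": 0,"rx": 0,"ry": 0,"rz": 0},{"x": 0,"y": 0,"z": 0,"rx": 0,"ry": 0,"rz": 0},{"x": 0,"y": 0,"z": 0,"rx": 0,"ry": 0,"rz": 0},{"x": 0,"y": 0,"z": 0,"rx": 0,"ry": 0,"rz": 0},{"x": 0,"y": 0,"z": 0,"rx": 0,"ry": 0,"rz": 0}]' --hand -1 --grip_force 40

```text
clock: 27.02
tool_pos: [0.4407, -0.1756, 0.0441]
ee_rot: [[1.0, 0.0, 0.001], [-0.001, 0.0, 1.0], [0.0, -1.0, 0.0]]
force: [-1.0, 0.9, 4.9]
gripper_width: 0.0307
```

```bash
python3 st.py 0.6146 0.0927 0.18 0; python3 look.py 22 298 190 423 313 30
```

```text
t 27.02 p [ 0.4407 -0.1756  0.0441] jaw deg -0.04 y [ 0.0002  0.0004 -1.    ] w 0.0307 F [-1.0294  0.9114  4.9092] j6 68.3 j1 -21.7
delta cm [17.3896 26.8258 13.5916]
rotvec [-0.0004  0.0002  0.0007]
```

View pics/m22.png

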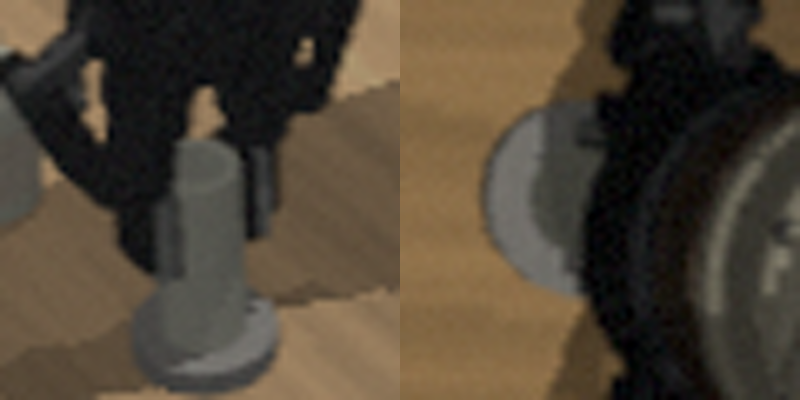

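Request:
jog_arm --deltas '[{"x": 0,"y": 0,"z": 2,"rx": 0,"ry": 0,"rz": 0},{"x": 0,"y": 0,"z": 5,"rx": 0,"ry": 0,"rz": 0},{"x": 0,"y": 0,"z": 8.5,"rx": 0,"ry": 0,"rz": 0},{"x": 0,"y": 0,"z": 12,"rx": 0,"ry": 0,"rz": 0},{"x": 1,"y": 1.6,"z": 13.5,"rx": 0,"ry": 0,"rz": 0},{"x": 3,"y": 4.7,"z": 13.8,"rx": 0,"ry": 0,"rz": 0},{"x": 5,"y": 7.8,"z": 13.8,"rx": 0,"ry": 0,"rz": 0},{"x": 7,"y": 10.8,"z": 13.8,"rx": 0,"ry": 0,"rz": 0},{"x": 9,"y": 13.9,"z": 13.8,"rx": 0,"ry": 0,"rz": 0},{"x": 11,"y": 17,"z": 13.8,"rx": 0,"ry": 0,"rz": 0},{"x": 13,"y": 20,"z": 13.8,"rx": 0,"ry": 0,"rz": 0},{"x": 14.5,"y": 22.4,"z": 13.8,"rx": 0,"ry": 0,"rz": 0}]'

```text
clock: 28.12
tool_pos: [0.5865, 0.051, 0.181]
ee_rot: [[1.0, -0.001, -0.001], [0.001, 0.001, 1.0], [-0.001, -1.0, 0.001]]
force: [0.6, -0.5, -1.2]
gripper_width: 0.0305
```

```bash
python3 st.py 0.6146 0.0927 0.18 0
```

```text
t 28.12 p [0.5865 0.051  0.181 ] jaw deg 0.05 y [-0.0007  0.0009 -1.    ] w 0.0305 F [ 0.5511 -0.4626 -1.1776] j6 94.9 j1 4.9
delta cm [ 2.8068  4.1678 -0.104 ]
rotvec [-0.0009 -0.0007 -0.0009]
```

Request:
jog_arm --deltas '[{"x": 1.5,"y": 2.2,"z": 0,"rx": 0,"ry": 0,"rz": 0},{"x": 2.4,"y": 3.6,"z": 0,"rx": 0,"ry": 0,"rz": 0},{"x": 2.8,"y": 4.17,"z": -0.5,"rx": 0,"ry": 0,"rz": 0},{"x": 2.8,"y": 4.17,"z": -1,"rx": 0,"ry": 0,"rz": 0},{"x": 2.8,"y": 4.17,"z": -1,"rx": 0,"ry": 0,"rz": 0},{"x": 2.8,"y": 4.17,"z": -1,"rx": 0,"ry": 0,"rz": 0}]'

```text
clock: 28.62
tool_pos: [0.6131, 0.0913, 0.1698]
ee_rot: [[1.0, -0.004, 0.0], [-0.0, -0.0, 1.0], [-0.004, -1.0, -0.0]]
force: [-0.4, 0.3, -1.6]
gripper_width: 0.0307
```

```bash
python3 st.py 0.6146 0.0927 0.155 0; python3 look.py 23 308 270 270 207 45
```

```text
t 28.62 p [0.6131 0.0913 0.1698] jaw deg -0.02 y [-0.0038 -0.0001 -1.    ] w 0.0307 F [-0.4286  0.323  -1.6033] j6 98.5 j1 8.5
delta cm [ 0.1464  0.137  -1.4818]
rotvec [ 0.0001 -0.0038  0.0004]
```

View pics/m23.png

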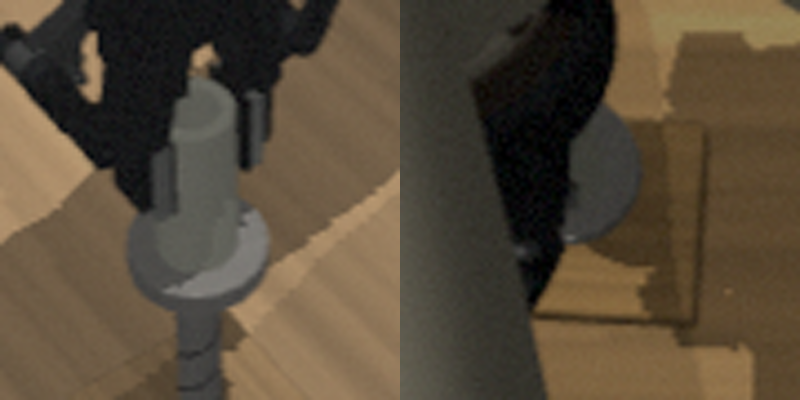

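Run:
```python
from h import *
np.set_printoptions(precision=2,suppress=True)
t=np.linspace(0,6.28,200)
def foot(x,y,z0):
    P=np.vstack([np.c_[x+.026*np.cos(t),y+.026*np.sin(t),0*t+z] for z in(z0,z0+.01)])
    for n in("scene","top"):q=proj(n,P);print(n,q.min(0),q.max(0))
foot(.6131,.0913,.1257)
print("ring",proj("scene",[.6131,.0913,.2057]))
print("drill",proj("scene",[[.6146,.0927,.03],[.6146,.0927,.066]]))
S=load("pics/s23.png");T=load("pics/t23.png")
a=[crop(S,308,270,28,14,None),crop(T,275,205,28,14,None)];cv2.imwrite("pics/c7.png",np.ascontiguousarray(cv2.resize(np.hstack(a),(800,400))[:,:,::-1]))
```

```text
scene [290.66 267.  ] [323.06 295.94]
top [244.55 182.24] [279.39 217.07]
ring [[306.07 249.1 ]]
drill [[307.68 318.16]
 [307.35 306.09]]
```

View pics/c7.png

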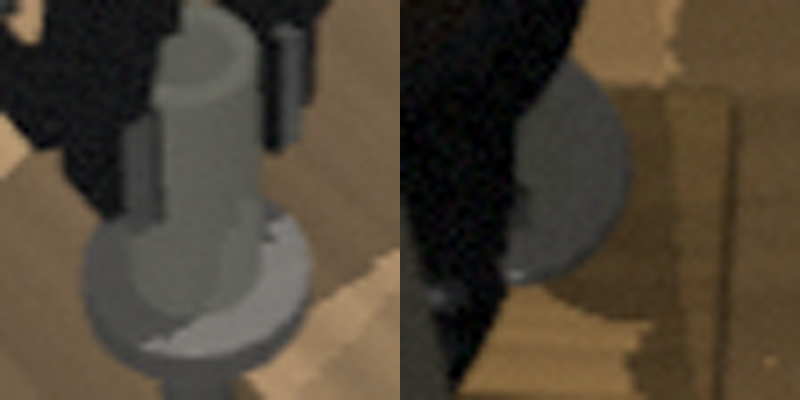

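Request:
jog_arm --deltas '[{"x": 0.15,"y": 0.14,"z": 0,"rx": 0,"ry": -0.004,"rz": 0},{"x": 0.15,"y": 0.14,"z": -0.5,"rx": 0,"ry": -0.004,"rz": 0},{"x": 0.15,"y": 0.14,"z": -1,"rx": 0,"ry": -0.004,"rz": 0},{"x": 0.15,"y": 0.14,"z": -1.3,"rx": 0,"ry": -0.004,"rz": 0},{"x": 0.15,"y": 0.14,"z": -1.3,"rx": 0,"ry": -0.004,"rz": 0}]'

```text
clock: 29.13
tool_pos: [0.6146, 0.0924, 0.1568]
ee_rot: [[1.0, 0.0, 0.001], [-0.001, 0.0, 1.0], [0.0, -1.0, 0.0]]
force: [0.4, -0.6, -2.1]
gripper_width: 0.0306
```

```bash
python3 st.py 0.6146 0.0927 0.135 0; python3 look.py 24 308 280 270 207 28
```

```text
t 29.13 p [0.6146 0.0924 0.1568] jaw deg -0.06 y [ 0.0004  0.0001 -1.    ] w 0.0306 F [ 0.4298 -0.579  -2.0545] j6 98.6 j1 8.6
delta cm [ 0.0043  0.0264 -2.1763]
rotvec [-0.0001  0.0004  0.0011]
```

View pics/m24.png

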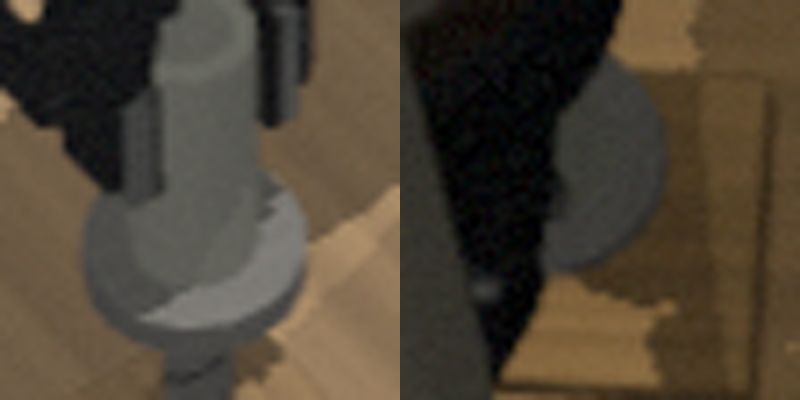

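Request:
jog_arm --deltas '[{"x": 0,"y": 0.03,"z": -0.4,"rx": 0,"ry": 0,"rz": 0},{"x": 0,"y": 0.03,"z": -0.8,"rx": 0,"ry": 0,"rz": 0},{"x": 0,"y": 0.03,"z": -1.2,"rx": 0,"ry": 0,"rz": 0},{"x": 0,"y": 0.03,"z": -1.6,"rx": 0,"ry": 0,"rz": 0},{"x": 0,"y": 0.03,"z": -1.6,"rx": 0,"ry": 0,"rz": 0}]'

```text
clock: 29.65
tool_pos: [0.6143, 0.0929, 0.1402]
ee_rot: [[1.0, -0.001, 0.001], [-0.001, 0.0, 1.0], [-0.001, -1.0, 0.0]]
force: [0.4, -0.7, -2.7]
gripper_width: 0.0307
```

```bash
python3 st.py 0.6146 0.0927 0.077 0
```

```text
t 29.65 p [0.6143 0.0929 0.1402] jaw deg -0.05 y [-0.0005  0.     -1.    ] w 0.0307 F [ 0.3515 -0.745  -2.6546] j6 98.6 j1 8.6
delta cm [ 0.0257 -0.0195 -6.3203]
rotvec [-0.     -0.0005  0.0008]
```

Request:
jog_arm --deltas '[{"x": 0.02,"y": -0.01,"z": -0.5,"rx": 0,"ry": 0,"rz": 0},{"x": 0.02,"y": -0.01,"z": -1,"rx": 0,"ry": 0,"rz": 0},{"x": 0.02,"y": -0.01,"z": -1.5,"rx": 0,"ry": 0,"rz": 0},{"x": 0.02,"y": -0.01,"z": -2,"rx": 0,"ry": 0,"rz": 0},{"x": 0.02,"y": -0.01,"z": -2,"rx": 0,"ry": 0,"rz": 0}]'

```text
clock: 30.07
tool_pos: [0.6136, 0.0926, 0.1185]
ee_rot: [[1.0, -0.003, 0.001], [-0.001, -0.0, 1.0], [-0.003, -1.0, -0.0]]
force: [0.0, 0.2, -1.6]
gripper_width: 0.0308
```

Request:
jog_arm --deltas '[{"x": 0.05,"y": 0,"z": -0.6,"rx": 0,"ry": -0.002,"rz": 0},{"x": 0.05,"y": 0,"z": -1.2,"rx": 0,"ry": -0.002,"rz": 0},{"x": 0.05,"y": 0,"z": -1.8,"rx": 0,"ry": -0.002,"rz": 0},{"x": 0.05,"y": 0,"z": -2.4,"rx": 0,"ry": -0.002,"rz": 0},{"x": 0.05,"y": 0,"z": -3,"rx": 0,"ry": -0.002,"rz": 0},{"x": 0.05,"y": 0,"z": -3.5,"rx": 0,"ry": -0.002,"rz": 0},{"x": 0.05,"y": 0,"z": -3.9,"rx": 0,"ry": -0.002,"rz": 0},{"x": 0.05,"y": 0,"z": -4.0,"rx": 0,"ry": -0.002,"rz": 0}]'

```text
clock: 30.73
tool_pos: [0.6135, 0.0925, 0.0774]
ee_rot: [[1.0, -0.003, 0.001], [-0.001, -0.001, 1.0], [-0.003, -1.0, -0.001]]
force: [0.7, -0.3, -2.2]
gripper_width: 0.0306
```

Request:
jog_arm --deltas '[{"x": 0,"y": 0,"z": -0.15,"rx": 0,"ry": 0,"rz": 0},{"x": 0,"y": 0,"z": -0.3,"rx": 0,"ry": 0,"rz": 0},{"x": 0,"y": 0,"z": -0.4,"rx": 0,"ry": 0,"rz": 0},{"x": 0,"y": 0,"z": -0.4,"rx": 0,"ry": 0,"rz": 0}]'

```text
clock: 31.07
tool_pos: [0.6137, 0.0926, 0.0743]
ee_rot: [[1.0, -0.002, 0.001], [-0.001, -0.001, 1.0], [-0.002, -1.0, -0.001]]
force: [-3.0, -0.8, 2.9]
gripper_width: 0.0307
```

Contact at the expected height (foot on the block). Release and lift off.

Request:
jog_arm --deltas '[{"x": 0,"y": 0,"z": 0,"rx": 0,"ry": 0,"rz": 0},{"x": 0,"y": 0,"z": 0,"rx": 0,"ry": 0,"rz": 0},{"x": 0,"y": 0,"z": 0,"rx": 0,"ry": 0,"rz": 0},{"x": 0,"y": 0,"z": 0,"rx": 0,"ry": 0,"rz": 0},{"x": 0,"y": 0,"z": 0,"rx": 0,"ry": 0,"rz": 0},{"x": 0,"y": 0,"z": 0,"rx": 0,"ry": 0,"rz": 0},{"x": 0,"y": 0,"z": 2,"rx": 0,"ry": 0,"rz": 0},{"x": 0,"y": 0,"z": 5,"rx": 0,"ry": 0,"rz": 0},{"x": 0,"y": 0,"z": 8.5,"rx": 0,"ry": 0,"rz": 0},{"x": 0,"y": 0,"z": 11,"rx": 0,"ry": 0,"rz": 0},{"x": -2.5,"y": 0.5,"z": 12,"rx": 0,"ry": 0,"rz": 0},{"x": -5.5,"y": 1.5,"z": 12,"rx": 0,"ry": 0,"rz": 0}]' --hand 1

```text
clock: 32.07
tool_pos: [0.5619, 0.1073, 0.1978]
ee_rot: [[1.0, 0.007, 0.003], [-0.003, 0.001, 1.0], [0.007, -1.0, 0.001]]
force: [-0.1, 1.5, -0.0]
gripper_width: 0.0856
```

```bash
python3 st.py 0.4655 0.1968 0.13 0
python3 - <<'E'
from h import *
S=capture("scene");T=capture("top");cv2.imwrite("pics/s25.png",S[:,:,::-1]);cv2.imwrite("pics/t25.png",T[:,:,::-1])
cv2.imwrite("pics/m25.png",cv2.resize(np.ascontiguousarray(np.hstack([S,T])[:,:,::-1]),(800,300)))
a=[crop(S,411,310,28,14,None),crop(S,305,300,28,14,None)];cv2.imwrite("pics/c8.png",np.ascontiguousarray(cv2.resize(np.hstack(a),(800,400))[:,:,::-1]))
E
```

```text
t 32.07 p [0.5619 0.1073 0.1978] jaw deg -0.18 y [ 0.0066  0.0007 -1.    ] w 0.0856 F [-0.1394  1.5246 -0.0078] j6 101.0 j1 10.8
delta cm [-9.6415  8.9522 -6.7781]
rotvec [-0.0007  0.0066  0.0031]
```

View pics/m25.png

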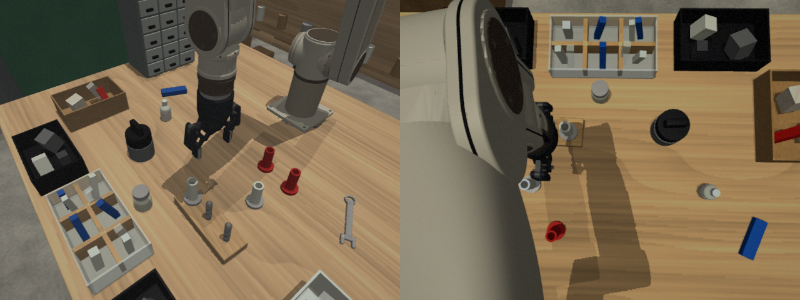

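View pics/c8.png

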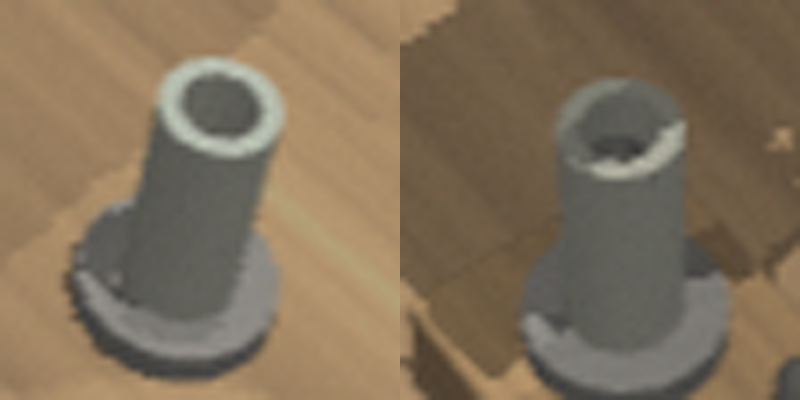

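Request:
jog_arm --deltas '[{"x": -2.5,"y": 2.4,"z": 0,"rx": 0,"ry": 0.006,"rz": 0},{"x": -5,"y": 4.7,"z": 0,"rx": 0,"ry": 0.006,"rz": 0},{"x": -7.5,"y": 7,"z": -1,"rx": 0,"ry": 0.006,"rz": 0},{"x": -9.2,"y": 8.6,"z": -3,"rx": 0,"ry": 0.006,"rz": 0},{"x": -9.6,"y": 8.95,"z": -5,"rx": 0,"ry": 0.006,"rz": 0},{"x": -9.6,"y": 8.95,"z": -6.8,"rx": 0,"ry": 0.006,"rz": 0},{"x": -9.6,"y": 8.95,"z": -6.8,"rx": 0,"ry": 0.006,"rz": 0},{"x": -9.6,"y": 8.95,"z": -6.8,"rx": 0,"ry": 0.006,"rz": 0}]'

```text
clock: 32.83
tool_pos: [0.4576, 0.1975, 0.1257]
ee_rot: [[1.0, -0.014, -0.001], [0.001, -0.002, 1.0], [-0.014, -1.0, -0.002]]
force: [1.2, 0.2, 0.3]
gripper_width: 0.0854
```

```bash
python3 st.py 0.4655 0.1968 0.043 0
```

```text
t 32.83 p [0.4576 0.1975 0.1257] jaw deg 0.07 y [-0.0142 -0.0015 -0.9999] w 0.0854 F [1.2219 0.2142 0.2511] j6 113.1 j1 23.2
delta cm [ 0.7857 -0.0727 -8.2698]
rotvec [ 0.0015 -0.0142 -0.0012]
```

Request:
jog_arm --deltas '[{"x": 0.6,"y": -0.07,"z": 0,"rx": 0,"ry": -0.014,"rz": 0},{"x": 0.78,"y": -0.07,"z": -0.6,"rx": 0,"ry": -0.014,"rz": 0},{"x": 0.78,"y": -0.07,"z": -1,"rx": 0,"ry": -0.014,"rz": 0},{"x": 0.78,"y": -0.07,"z": -1,"rx": 0,"ry": -0.014,"rz": 0}]'

```text
clock: 33.17
tool_pos: [0.4657, 0.1964, 0.1153]
ee_rot: [[1.0, -0.001, -0.0], [0.0, -0.002, 1.0], [-0.001, -1.0, -0.002]]
force: [-0.4, -0.3, -0.6]
gripper_width: 0.0853
```

```bash
python3 st.py 0.4655 0.1968 0.043 0
```

```text
t 33.17 p [0.4657 0.1964 0.1153] jaw deg 0.02 y [-0.0005 -0.0017 -1.    ] w 0.0853 F [-0.3583 -0.2561 -0.6453] j6 112.9 j1 22.9
delta cm [-0.0171  0.0365 -7.2306]
rotvec [ 0.0017 -0.0005 -0.0004]
```

Request:
jog_arm --deltas '[{"x": 0,"y": 0.03,"z": -1.5,"rx": 0.002,"ry": 0,"rz": 0},{"x": 0,"y": 0.03,"z": -3.5,"rx": 0.002,"ry": 0,"rz": 0},{"x": 0,"y": 0.03,"z": -5.5,"rx": 0.002,"ry": 0,"rz": 0},{"x": 0,"y": 0.03,"z": -6.8,"rx": 0.002,"ry": 0,"rz": 0},{"x": 0,"y": 0.03,"z": -7.2,"rx": 0.002,"ry": 0,"rz": 0},{"x": 0,"y": 0.03,"z": -7.2,"rx": 0.002,"ry": 0,"rz": 0},{"x": 0,"y": 0.03,"z": -7.2,"rx": 0.002,"ry": 0,"rz": 0}]'

```text
clock: 33.75
tool_pos: [0.4661, 0.1968, 0.0438]
ee_rot: [[1.0, -0.0, -0.0], [0.0, 0.001, 1.0], [-0.0, -1.0, 0.001]]
force: [1.4, -0.2, 0.4]
gripper_width: 0.0855
```

Request:
jog_arm --deltas '[{"x": 0,"y": 0,"z": 0,"rx": 0,"ry": 0,"rz": 0},{"x": 0,"y": 0,"z": 0,"rx": 0,"ry": 0,"rz": 0},{"x": 0,"y": 0,"z": 0,"rx": 0,"ry": 0,"rz": 0},{"x": 0,"y": 0,"z": 0,"rx": 0,"ry": 0,"rz": 0},{"x": 0,"y": 0,"z": 0,"rx": 0,"ry": 0,"rz": 0},{"x": 0,"y": 0,"z": 0,"rx": 0,"ry": 0,"rz": 0},{"x": 0,"y": 0,"z": 0,"rx": 0,"ry": 0,"rz": 0},{"x": 0,"y": 0,"z": 0,"rx": 0,"ry": 0,"rz": 0},{"x": 0,"y": 0,"z": 0,"rx": 0,"ry": 0,"rz": 0},{"x": 0,"y": 0,"z": 0,"rx": 0,"ry": 0,"rz": 0}]' --hand -1 --grip_force 40

```text
clock: 34.58
tool_pos: [0.4664, 0.197, 0.0444]
ee_rot: [[1.0, 0.001, -0.0], [0.0, 0.001, 1.0], [0.001, -1.0, 0.001]]
force: [-0.7, -0.8, 4.8]
gripper_width: 0.0295
```

```bash
python3 st.py 0.6202 0.2423 0.18 0; python3 look.py 26 411 300 200 300 30
```

```text
t 34.58 p [0.4664 0.197  0.0444] jaw deg 0.01 y [ 0.0008  0.0009 -1.    ] w 0.0295 F [-0.7469 -0.7899  4.841 ] j6 112.9 j1 22.9
delta cm [15.3765  4.5342 13.5635]
rotvec [-0.0009  0.0008 -0.0002]
```

View pics/m26.png

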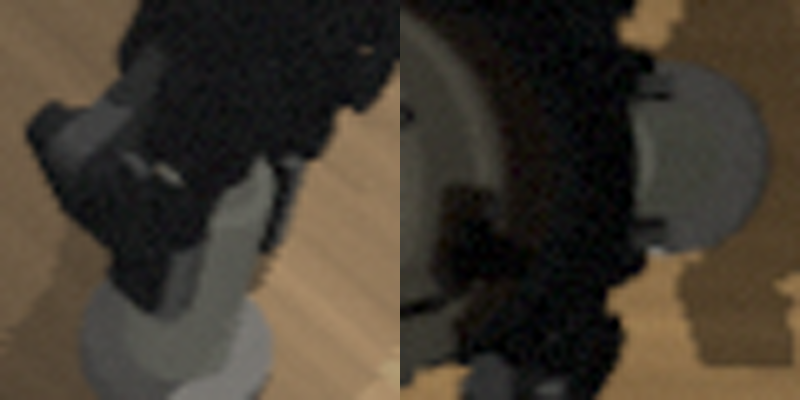

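Request:
jog_arm --deltas '[{"x": 0,"y": 0,"z": 2,"rx": 0,"ry": 0,"rz": 0},{"x": 0,"y": 0,"z": 5,"rx": 0,"ry": 0,"rz": 0},{"x": 0,"y": 0,"z": 8.5,"rx": 0,"ry": 0,"rz": 0},{"x": 0,"y": 0,"z": 12,"rx": 0,"ry": 0,"rz": 0},{"x": 1.5,"y": 0.5,"z": 13.4,"rx": 0,"ry": 0,"rz": 0},{"x": 4.5,"y": 1.4,"z": 13.4,"rx": 0,"ry": 0,"rz": 0},{"x": 8,"y": 2.4,"z": 13.4,"rx": 0,"ry": 0,"rz": 0},{"x": 11.5,"y": 3.4,"z": 13.4,"rx": 0,"ry": 0,"rz": 0},{"x": 14.2,"y": 4.2,"z": 13.2,"rx": 0,"ry": 0,"rz": 0},{"x": 15.3,"y": 4.5,"z": 12.8,"rx": 0,"ry": 0,"rz": 0},{"x": 15.35,"y": 4.53,"z": 12.6,"rx": 0,"ry": 0,"rz": 0},{"x": 15.35,"y": 4.53,"z": 12.6,"rx": 0,"ry": 0,"rz": 0}]'

```text
clock: 35.68
tool_pos: [0.6191, 0.2418, 0.1675]
ee_rot: [[1.0, -0.004, -0.0], [0.0, -0.001, 1.0], [-0.004, -1.0, -0.001]]
force: [-1.3, 0.4, -2.0]
gripper_width: 0.0297
```

```bash
python3 st.py 0.6198 0.2423 0.157 0
```

```text
t 35.68 p [0.6191 0.2418 0.1675] jaw deg 0.0 y [-0.0037 -0.0008 -1.    ] w 0.0297 F [-1.292   0.4142 -2.0361] j6 111.3 j1 21.3
delta cm [ 0.0735  0.0456 -1.0502]
rotvec [ 0.0008 -0.0037 -0.    ]
```

Request:
jog_arm --deltas '[{"x": 0.07,"y": 0.05,"z": 0,"rx": 0,"ry": -0.004,"rz": 0},{"x": 0.07,"y": 0.05,"z": -0.5,"rx": 0,"ry": -0.004,"rz": 0},{"x": 0.07,"y": 0.05,"z": -1,"rx": 0,"ry": -0.004,"rz": 0},{"x": 0.07,"y": 0.05,"z": -1,"rx": 0,"ry": -0.004,"rz": 0}]'

```text
clock: 36.02
tool_pos: [0.6184, 0.242, 0.1564]
ee_rot: [[1.0, -0.002, -0.0], [0.0, -0.002, 1.0], [-0.002, -1.0, -0.002]]
force: [0.4, -0.3, -2.2]
gripper_width: 0.0298
```

```bash
python3 st.py 0.6198 0.2423 0.14 0; python3 look.py 27 364 340 180 207 28;python3 - <<'E'
from h import *
np.set_printoptions(precision=2,suppress=True)
o=get_obs();p=o["tool_pos"];t=np.linspace(0,6.28,200);z0=p[2]-.0444
P=np.vstack([np.c_[p[0]+.026*np.cos(t),p[1]+.026*np.sin(t),0*t+z] for z in(z0,z0+.01)])
q=proj("scene",P);print(((q.min(0)-[336,312])+.45)*7.14,((q.max(0)-[336,312])+.45)*7.14)
q=proj("top",P);print(((q.min(0)-[152,179])+.45)*7.14+[400,0],((q.max(0)-[152,179])+.45)*7.14+[400,0])
print("drill u",(proj("scene",[[.6202,.2423,.05],[.6202,.2423,.07]])-[336,312]+.45)*7.14)
E
```

```text
t 36.02 p [0.6184 0.242  0.1564] jaw deg 0.02 y [-0.0019 -0.0016 -1.    ] w 0.0298 F [ 0.429  -0.2576 -2.1521] j6 111.4 j1 21.4
delta cm [ 0.1434  0.0289 -1.6396]
rotvec [ 0.0016 -0.0019 -0.0003]
[ 92.48 170.96] [355.73 426.73]
[386.7    3.08] [637.94 245.79]
drill u [[193.96 461.58]
 [201.05 416.37]]
```

View pics/m27.png

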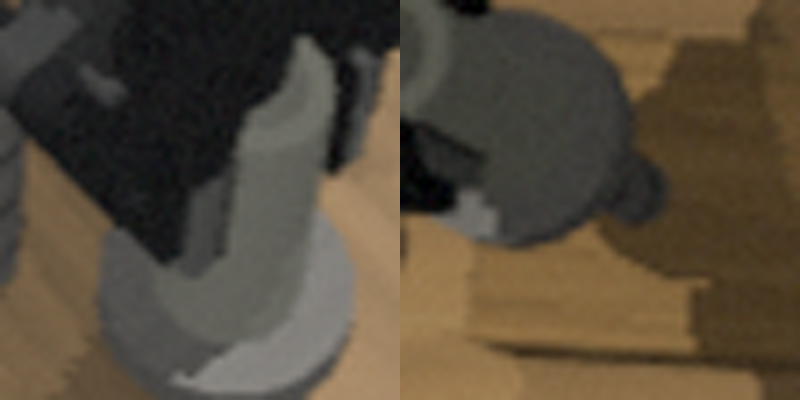

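Request:
jog_arm --deltas '[{"x": 0.16,"y": 0.03,"z": 0,"rx": 0.001,"ry": -0.002,"rz": 0},{"x": 0.17,"y": 0.03,"z": -0.4,"rx": 0.001,"ry": -0.002,"rz": 0},{"x": 0.17,"y": 0.03,"z": -0.8,"rx": 0.001,"ry": -0.002,"rz": 0},{"x": 0.17,"y": 0.03,"z": -1.2,"rx": 0.001,"ry": -0.002,"rz": 0},{"x": 0.17,"y": 0.03,"z": -1.6,"rx": 0.001,"ry": -0.002,"rz": 0},{"x": 0.17,"y": 0.03,"z": -1.6,"rx": 0.001,"ry": -0.002,"rz": 0}]'

```text
clock: 36.62
tool_pos: [0.62, 0.2422, 0.1398]
ee_rot: [[1.0, -0.001, -0.0], [0.0, -0.001, 1.0], [-0.001, -1.0, -0.001]]
force: [-0.1, -0.8, -2.1]
gripper_width: 0.03
```

```bash
python3 st.py 0.6200 0.2423 0.12 0
```

```text
t 36.62 p [0.62   0.2422 0.1398] jaw deg 0.01 y [-0.0008 -0.001  -1.    ] w 0.03 F [-0.1051 -0.7972 -2.1202] j6 111.3 j1 21.3
delta cm [-0.0027  0.0142 -1.9844]
rotvec [ 0.001  -0.0008 -0.0001]
```

Request:
jog_arm --deltas '[{"x": 0,"y": 0.01,"z": -0.5,"rx": 0,"ry": 0,"rz": 0},{"x": 0,"y": 0.01,"z": -1,"rx": 0,"ry": 0,"rz": 0},{"x": 0,"y": 0.01,"z": -1.5,"rx": 0,"ry": 0,"rz": 0},{"x": 0,"y": 0.01,"z": -2,"rx": 0,"ry": 0,"rz": 0},{"x": 0,"y": 0.01,"z": -2,"rx": 0,"ry": 0,"rz": 0}]'

```text
clock: 37.03
tool_pos: [0.6192, 0.242, 0.1181]
ee_rot: [[1.0, -0.003, -0.0], [0.0, -0.002, 1.0], [-0.003, -1.0, -0.002]]
force: [-0.0, 0.3, -2.7]
gripper_width: 0.0299
```

Request:
jog_arm --deltas '[{"x": 0.07,"y": 0.02,"z": -0.6,"rx": 0.001,"ry": -0.002,"rz": 0},{"x": 0.07,"y": 0.02,"z": -1.2,"rx": 0.001,"ry": -0.002,"rz": 0},{"x": 0.07,"y": 0.02,"z": -1.8,"rx": 0.001,"ry": -0.002,"rz": 0},{"x": 0.07,"y": 0.02,"z": -2.4,"rx": 0.001,"ry": -0.002,"rz": 0},{"x": 0.07,"y": 0.02,"z": -3,"rx": 0.001,"ry": -0.002,"rz": 0},{"x": 0.07,"y": 0.02,"z": -3.5,"rx": 0.001,"ry": -0.002,"rz": 0},{"x": 0.07,"y": 0.02,"z": -3.9,"rx": 0.001,"ry": -0.002,"rz": 0},{"x": 0.07,"y": 0.02,"z": -4.0,"rx": 0.001,"ry": -0.002,"rz": 0}]'

```text
clock: 37.7
tool_pos: [0.6193, 0.2419, 0.0769]
ee_rot: [[1.0, -0.003, -0.0], [0.0, -0.002, 1.0], [-0.003, -1.0, -0.002]]
force: [-1.1, -0.4, -1.2]
gripper_width: 0.03
```

Request:
jog_arm --deltas '[{"x": 0,"y": 0,"z": -0.15,"rx": 0,"ry": 0,"rz": 0},{"x": 0,"y": 0,"z": -0.3,"rx": 0,"ry": 0,"rz": 0},{"x": 0,"y": 0,"z": -0.4,"rx": 0,"ry": 0,"rz": 0},{"x": 0,"y": 0,"z": -0.4,"rx": 0,"ry": 0,"rz": 0}]'

```text
clock: 38.03
tool_pos: [0.6194, 0.242, 0.0745]
ee_rot: [[1.0, -0.002, -0.0], [0.0, -0.001, 1.0], [-0.002, -1.0, -0.001]]
force: [-2.4, -0.9, 3.6]
gripper_width: 0.0298
```

Contact on the block at the expected height. Release and withdraw.

Request:
jog_arm --deltas '[{"x": 0,"y": 0,"z": 0,"rx": 0,"ry": 0,"rz": 0},{"x": 0,"y": 0,"z": 0,"rx": 0,"ry": 0,"rz": 0},{"x": 0,"y": 0,"z": 0,"rx": 0,"ry": 0,"rz": 0},{"x": 0,"y": 0,"z": 0,"rx": 0,"ry": 0,"rz": 0},{"x": 0,"y": 0,"z": 0,"rx": 0,"ry": 0,"rz": 0},{"x": 0,"y": 0,"z": 0,"rx": 0,"ry": 0,"rz": 0},{"x": 0,"y": 0,"z": 2,"rx": 0,"ry": 0,"rz": 0},{"x": 0,"y": 0,"z": 5,"rx": 0,"ry": 0,"rz": 0},{"x": 0,"y": 0,"z": 8.5,"rx": 0,"ry": 0,"rz": 0},{"x": 0,"y": 0,"z": 12,"rx": 0,"ry": 0,"rz": 0},{"x": -2,"y": 0,"z": 14.5,"rx": 0,"ry": 0,"rz": 0},{"x": -5,"y": 1,"z": 15,"rx": 0,"ry": 0,"rz": 0}]' --hand 1

```text
clock: 39.03
tool_pos: [0.5734, 0.2516, 0.23]
ee_rot: [[1.0, 0.009, 0.004], [-0.004, 0.002, 1.0], [0.009, -1.0, 0.002]]
force: [0.0, 1.0, 1.0]
gripper_width: 0.085
```

Request:
jog_arm --deltas '[{"x": -3,"y": 2,"z": 0,"rx": 0,"ry": 0,"rz": 0},{"x": -6,"y": 4,"z": 0,"rx": 0,"ry": 0,"rz": 0},{"x": -9,"y": 6,"z": 0,"rx": 0,"ry": 0,"rz": 0},{"x": -12,"y": 8,"z": 0,"rx": 0,"ry": 0,"rz": 0},{"x": -15,"y": 10,"z": 0,"rx": 0,"ry": 0,"rz": 0},{"x": -18,"y": 12,"z": 0,"rx": 0,"ry": 0,"rz": 0},{"x": -21,"y": 14,"z": 0,"rx": 0,"ry": 0,"rz": 0},{"x": -23,"y": 15,"z": 0,"rx": 0,"ry": 0,"rz": 0},{"x": -23,"y": 15,"z": 0,"rx": 0,"ry": 0,"rz": 0},{"x": -23,"y": 15,"z": 0,"rx": 0,"ry": 0,"rz": 0}]'

```text
clock: 39.87
tool_pos: [0.3425, 0.4022, 0.2302]
ee_rot: [[1.0, 0.009, 0.001], [-0.001, 0.002, 1.0], [0.009, -1.0, 0.002]]
force: [0.4, 0.6, -0.1]
gripper_width: 0.0855
```

```bash
python3 st.py
python3 - <<'E'
from h import *
S=capture("scene");T=capture("top");cv2.imwrite("pics/s28.png",S[:,:,::-1]);cv2.imwrite("pics/t28.png",T[:,:,::-1])
cv2.imwrite("pics/m28.png",cv2.resize(np.ascontiguousarray(np.hstack([S,T])[:,:,::-1]),(800,300)))
montage(S,[(364,360),(308,305),(225,215)],32,4,"pics/a.png");montage(T,[(180,205),(265,205),(430,204)],32,4,"pics/b.png")
cv2.imwrite("pics/c9.png",np.vstack([cv2.imread("pics/a.png"),cv2.imread("pics/b.png")]))
S0=load("pics/scene0.png");
for n,(u,v) in {"bottle":(265,177),"jar":(228,315)}.items():
    a=S0[v-25:v+25,u-20:u+20].astype(int);b=S[v-25:v+25,u-20:u+20].astype(int);print(n,np.abs(a-b).mean())
E
```

```text
t 39.87 p [0.3425 0.4022 0.2302] jaw deg -0.04 y [ 0.0091  0.0024 -1.    ] w 0.0855 F [ 0.3953  0.5786 -0.1109] j6 139.8 j1 49.8
bottle 1.2516666666666667
jar 1.249
```

View pics/m28.png

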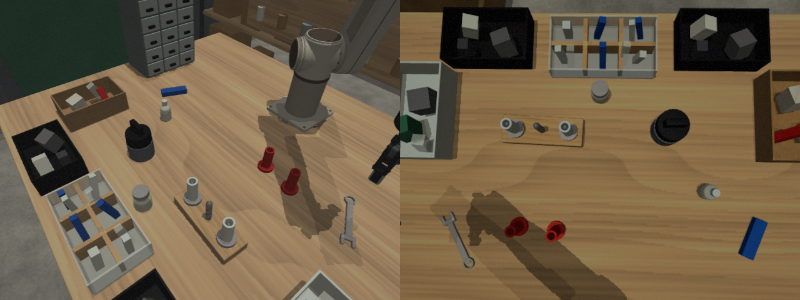

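View pics/c9.png

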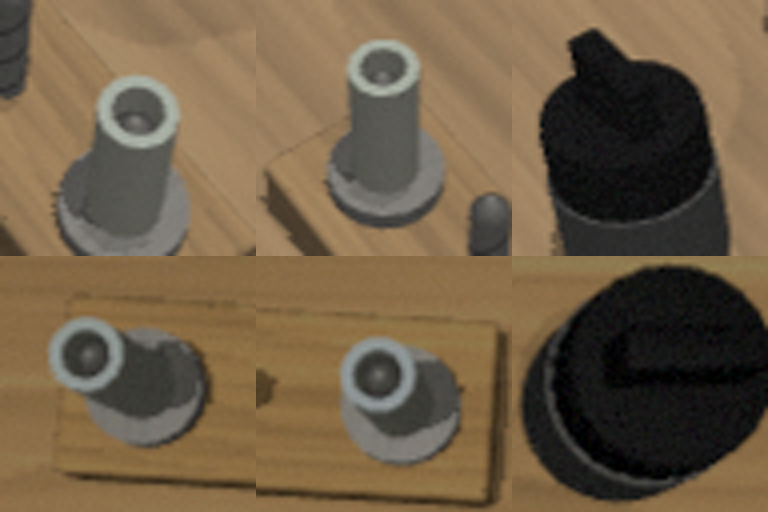

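Both sleeves sit flat on the block over their drills, with the tips visible in the bores. The cap is level on the shoulder, the bottle and jar patches are unchanged, and the arm is clear. Handing in.

```bash
python3 -c "
from station import *
print(job_done())"
```

```text
the job is handed in; nothing more can be done
None
```

The job is done and handed in at about 40 s; the hand-in reports no verdict.

- **Case:** it is inside the canister, with its top just below the rim when I checked before capping.
- **Cap:** I set it on the neck and turned it back until it dropped about 8 mm to the thread start. Then I screwed it clockwise until it stopped, with the torque rising to 1.0 N·m. The pictures show the skirt on the shoulder; its edge reads within about 0.5 pixel (roughly 1.5 mm) of the fully home height.
- **Sleeves:** only two white ones were on the bench. One was knocked about 3.5 cm aside during the run, so I measured it again before picking it up. Both now stand on the two outer drills. Each touched down at the expected height, and the drill tips show in their bores.
- **Bystanders:** the oil bottle and screw jar look the same in the first and last pictures of the scene camera, and the red look-alikes were not touched.

None of the final checks failed or disagreed.

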